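# File the press dies by size, on edge in their rows

### The arm

A 6-joint arm with a two-finger parallel gripper is mounted at the origin on a cart in front of the work surface, level with it; the furniture and walls round the work are solid. World frame = base frame: x ahead of the robot, y to its left, z up, the work surface at z = 0. Lengths are in m, angles in rad, forces in N, time in s.
With the tool pointing down it reaches from about 0.4 to 0.925 m from the base axis. Payload 12.5 kg.
Tool frame: the origin (TCP) lies at the very end of the fingers, on their centre line; the grasp point (between the pads) lies manip.grip_point_offset behind it (manip.grip_point_offset is the distance from the TCP to the grasp point, in m); z points along the fingers, y is the line along which they close (so a half turn about z gives the same grasp; the last joint's range is limited). The gripper opens to 95 mm and grips with 3 to 60 N. Pads are 20 mm wide; open, the fingers measure 119 mm over their backs; the gripper's body (75 mm by 180 mm) begins 59 mm behind the grasp point.
Start: joints at [1.123, 0.491, 1.559, -0, 1.092, -0.106], TCP at [0.209, 0.589, 0.194] pointing down, gripper open.
Joint ranges: [-3.1, 3.1], [-0.84, 2.19], [0.05, 2.79], [-1.13, 4.28], [0.06, 2.93], [-2.69, 2.69]. Speed limits (rad/s): [2.22, 2.22, 2.79, 3.14, 3.14, 3.14].

### API

Orientations are given as a unit quaternion [x, y, z, w].
In Python, from cell import manip, optics gives the robot as it stands. The module is installed in compiled form; this text tells all that it offers.
- The arm moves only by the tool play_rows, never from a script. Its argument "commands" is one flat list of numbers, 7 for each row, row after row: the turn, a rotation vector about the tool's x, y, z each as a share of 6 degrees, from -1 to 1, then the shift along the tool's x, y, z each as a share of 30 mm, from -1 to 1, then the opening, from -1 (shut) to 1 (fully open). In form: [wx, wy, wz, x, y, z, gripper, wx, wy, wz, x, y, z, gripper, ...]. A call has 1 to 10 rows; each row shifts and turns the commanded pose from where the row before left it, along the tool's axes as they then stand; what a row does not reach is not made up. A row lasts 1/10 s, in which the tool goes at most 50 mm and 8.59 degrees, less where a joint would pass 70% of its speed; a pose out of reach is approached as far as the arm can. A call with a number of a shift or a turn outside -1 to 1 is refused whole. A call with a gripper value outside its range is refused whole. The fingers move at their own pace and stop on an object; the grip force is fixed at half the most. Time passes only in rows, so rows that do not move let the fingers close. It gives the time, the measured TCP pose, the force, the opening and the grip force at its end, in the units of the state.
- manip.get_obs(): the state, without advancing time (a new reading comes with each control period).
- optics.grab_frame(name): name is "scene" or "top" or "wrist"; returns a dict with "pixels" (384x512x3 uint8, blue, green, red), "mtx" (3x3 intrinsics, pixels), "distortion" ([k1, k2, p1, p2, k3] as OpenCV has them; the pictures are not rectified), "pose" (4x4, takes a point from camera to world coordinates). Camera axes: x right, y up, looking along -z (the intrinsics and any distortion apply to the point x, -y, -z); pixel columns grow to the right and rows downward; lengths in m; the calibration is good to about 2 mm. A picture is of the moment at which its call begins. There is no depth.
- manip.sign_off(): hands the job in; it is judged then, once.
The state is a dict: "clock": time; "joints": joint angles; "joint_vel": joint speeds; "effort": joint torques, N m; "tcp_pos": TCP position; "ee_rot": TCP orientation; "force": force on the tool from outside, world axes, zero at the start; "ft_torque": the same for the moment, N m; "width": opening from 0.0 (shut) to 1.0 (fully open); "finger_force": force on a finger pad.
Only numpy, scipy, OpenCV 4.12 (cv2) and the standard library are available. Lean on these libraries where they do the work, as an engineer would, in place of code of your own. Each camera call takes 0.05 s, during which the arm holds its last target. There are 200 camera calls.

### The job

Put the steel press dies back by plate size, each on edge and fully down in a slot of the wooden block for its size: a small die has been misfiled in the block for the large ones and belongs in the free slot of the small block, and the large die that lies flat on the bench belongs in the slot this frees. To get the flat one on edge, lean it up against the grey-green soldering strip, let it go, and take it again by its faces. Leave the other tools where they lie.

Things in the scene. Friction and masses are not known exactly. Their poses are not given: they have to be found in the camera images.
- die_l_round: Square steel die plate 60 x 60 x 10 mm with a round opening of 30 mm in its middle, about 210 g. Origin at the plate's centre, z axis normal to its faces, x and y axes parallel to its edges. Starts lying flat on the bench on the right (z = 5 mm); its mass varies by a third either way.
- die_s_square: Square steel die plate 40 x 40 x 10 mm with a square opening of 20 mm in its middle, about 90 g. Origin at the plate's centre, z axis normal to its faces, x and y axes parallel to its edges. Starts misfiled: standing on edge in one of the two slots of block_l, its centre 26 mm above the bench, with slack either side.
- die_s_round: Square steel die plate 40 x 40 x 10 mm with a round opening of 20 mm in its middle, about 90 g. Origin at the plate's centre, z axis normal to its faces, x and y axes parallel to its edges. Stands rightly in the +x slot of block_s; the -x slot is free.
- die_l_square: Square steel die plate 60 x 60 x 10 mm with a square opening of 30 mm in its middle, about 210 g. Origin at the plate's centre, z axis normal to its faces, x and y axes parallel to its edges. Stands rightly in one of the two slots of block_l, its centre 36 mm above the bench.
- die_m_round: Square steel die plate 50 x 50 x 10 mm with a round opening of 25 mm in its middle, about 140 g. Origin at the plate's centre, z axis normal to its faces, x and y axes parallel to its edges. Stands rightly in block_m, which is full.
- die_m_square: Square steel die plate 50 x 50 x 10 mm with a square opening of 25 mm in its middle, about 140 g. Origin at the plate's centre, z axis normal to its faces, x and y axes parallel to its edges. Stands rightly in block_m, which is full.
- block_s: Smallest oak block, fixed, for 40 mm plates: 101 mm long (x axis), 59 mm wide (y), origin under its centre. Two slots at x = -23 and +23 mm, y = 0, each 13 mm along x, 43 mm along y: a 40 mm plate stands in it on edge, faces to +x and -x. Slot floor 6 mm above the bench, wood between the slots 22 mm high, side cheeks 8 mm thick, 32 mm high.
- block_m: Middle oak block, fixed, for 50 mm plates: 101 mm long (x axis), 69 mm wide (y), origin under its centre. Two slots at x = -23 and +23 mm, y = 0, each 13 mm along x, 53 mm along y: a 50 mm plate stands in it on edge, faces to +x and -x. Slot floor 6 mm above the bench, wood between the slots 22 mm high, side cheeks 8 mm thick, 32 mm high.
- block_l: Largest oak block, fixed, for 60 mm plates: 101 mm long (x axis), 79 mm wide (y), origin under its centre. Two slots at x = -23 and +23 mm, y = 0, each 13 mm along x, 63 mm along y: a 60 mm plate stands in it on edge, faces to +x and -x. Slot floor 6 mm above the bench, wood between the slots 22 mm high, side cheeks 8 mm thick, 32 mm high.
- solder_strip: Grey-green soldering strip, a rough bar 54 mm (x axis) x 151 mm (y) x 24 mm high, fixed, origin under its centre; its long face at x = -27 mm is turned to the left (+y). A large die leaned against its top edge, foot on the bench, stays if steep (70 to 75 degrees from the bench); much flatter, its foot slides out.
- ball_vice: Fixed engraver's ball vice holding a silver medallion, about 140 mm across (180 mm over its jaws) and 165 mm high, origin under its centre; it stands between the flat die and the blocks, so carry things over it. Behind the blocks, from x = 0.70 m, pliers hang on a wire 0.2 m above the bench; a lamp and a wooden post stand beyond the right side.
- graver_dark: Loose graver with a dark wooden handle, 25 x 108 x 21 mm, a bystander at the front right.
- graver_light: Loose graver with a light wooden handle, 25 x 108 x 21 mm, a bystander on the left.
- tweezers: Loose steel tweezers, 120 mm long, a bystander in the middle at the back.
- gem_box: Loose white gem box, 52 x 52 x 11 mm, a bystander on the right.
- green_cap: Loose white cap with a green top, 26 mm across, 11 mm high, a bystander on the left.

How it is judged:
By the outcome, as a careful person would: the job done as asked, in the order asked, and still so for the second after the job is handed in, with the robot touching nothing.
It also fails if it takes over 72 s, if anything falls off the work surface, if the arm or the gripper's body presses on something with over 40 N, if the wrist force passes 120 N, or if a joint passes its speed limit or range.

## Working session

There is one attempt and no reset: what is moved stays moved. The work goes in short steps, Python scripts to look and compute and a tool call to move; the robot and the scene stay as the last step left them, time stands still between calls to the robot, and variables do not carry over. Pictures are saved under pics/ and viewed, at most 10 in all, crops included, and the job is handed in when it is done.

Besides the shell and the picture viewer there is one more tool, called after "Call:" by a JSON object that holds its "op" and its "data". play_rows: Moves the arm, as the interface text tells. Its arguments: {"type":"object","properties":{"commands":{"type":"array"}},"required":["commands"]}

```bash
mkdir -p pics; python3 - <<'E'
from cell import manip, optics
import cv2, numpy as np
print(manip.grip_point_offset); o=manip.get_obs()
for k,v in o.items(): print(k,np.round(v,4))
for n in ["scene","top"]:
    f=optics.grab_frame(n); cv2.imwrite(f"pics/{n}0.png",cv2.resize(f["pixels"],(800,600),interpolation=cv2.INTER_CUBIC))
    print(n,f["mtx"],f["distortion"],f["pose"])
    np.savez(f"pics/{n}0.npz",**f)
E
```

```text
0.0188
clock 0.0
joints [ 1.1234  0.4916  1.5595  0.      1.0917 -0.1056]
joint_vel [ 0.0001  0.0017 -0.0003 -0.0002  0.0003  0.0007]
effort [-4.10000e-03 -6.12633e+01 -2.58170e+01  6.92000e-02  4.84000e-02
 -2.00000e-04]
tcp_pos [0.2093 0.5886 0.1931]
ee_rot [ 1.701e-01  9.854e-01 -6.000e-04 -2.000e-04]
force [-0.0081 -0.1532  0.1273]
ft_torque [ 0.0548 -0.0409 -0.0095]
finger_force 0.0
width 0.9998
scene [[353.44068165   0.         255.06045588]
 [  0.         353.44068165 190.61397534]
 [  0.           0.           1.        ]] [-0.08933241  0.          0.          0.          0.        ] [[ 0.45087569  0.63647013 -0.625793   -0.05201586]
 [-0.89254891  0.31503273 -0.3226621  -0.32178924]
 [-0.00821951  0.70403136  0.71012132  0.66336055]
 [ 0.          0.          0.          1.        ]]
top [[348.16606754   0.         259.9048614 ]
 [  0.         348.16606754 189.1910142 ]
 [  0.           0.           1.        ]] [-0.02171797  0.          0.          0.          0.        ] [[ 0.0018916   0.99866414 -0.05163685  0.45742278]
 [-0.99990618  0.00118835 -0.01364655 -0.04090674]
 [-0.01356695  0.05165782  0.99857269  1.081501  ]
 [ 0.          0.          0.          1.        ]]
```

View pics/top0.png

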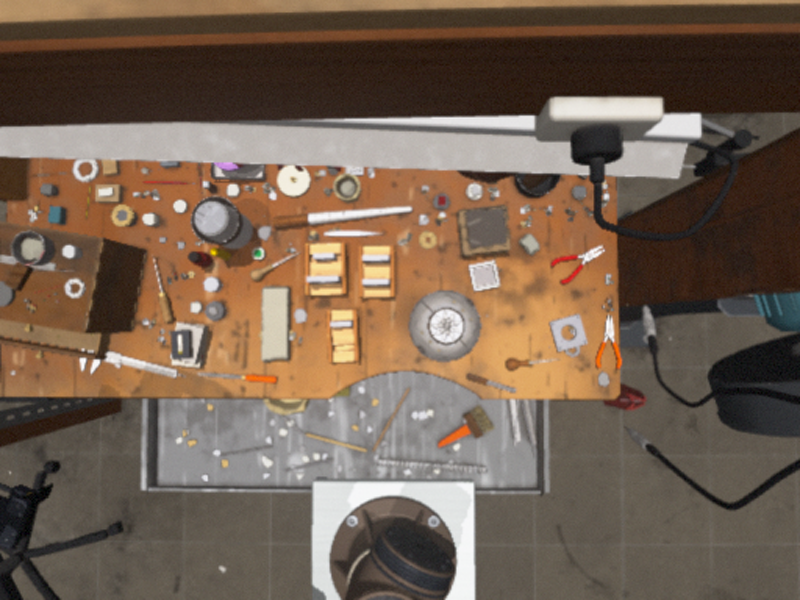

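View pics/scene0.png

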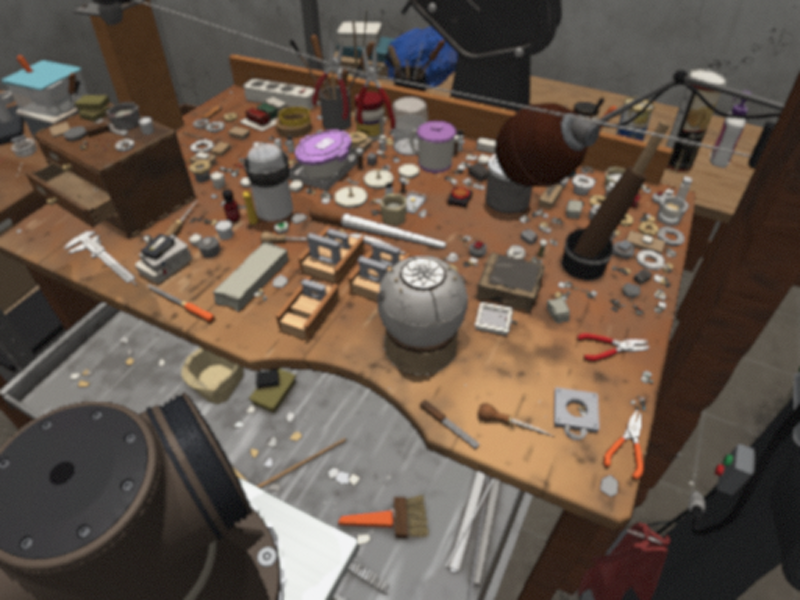

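The top view shows the flat die at about (568,333), block_l (326,268), block_m (377,270), block_s (343,335), the strip (275,323) and the vice (445,325). I'll enlarge it next.

```bash
cat > h.py <<'E'
import numpy as np, cv2
from scipy.spatial.transform import Rotation as R
def load(p): return dict(np.load(p))
def ray(f,uv):
    n=cv2.undistortPoints(np.array(uv,float).reshape(-1,1,2),f["mtx"],f["distortion"]).reshape(-1,2)
    d=np.c_[n[:,0],-n[:,1],-np.ones(len(n))]@f["pose"][:3,:3].T
    return f["pose"][:3,3],d
def at_z(f,uv,z):
    o,d=ray(f,uv); return o+d*((z-o[2])/d[:,2])[:,None]
def proj(f,P):
    P=np.atleast_2d(P); c=(P-f["pose"][:3,3])@f["pose"][:3,:3]
    return cv2.projectPoints(c*[1,-1,-1],np.zeros(3),np.zeros(3),f["mtx"],f["distortion"])[0].reshape(-1,2)
def tri(fs,uvs):
    A=np.zeros((3,3));b=np.zeros(3)
    for f,uv in zip(fs,uvs):
        o,d=ray(f,uv); d=d[0]/np.linalg.norm(d[0]); M=np.eye(3)-np.outer(d,d); A+=M;b+=M@o
    return np.linalg.solve(A,b)
def crop(f,x0,y0,w,h,s,step=10):
    im=cv2.resize(f["pixels"][y0:y0+h,x0:x0+w],None,fx=s,fy=s,interpolation=cv2.INTER_CUBIC)
    for u in range(x0-x0%step+step,x0+w,step):
        cv2.line(im,(int((u-x0+.5)*s),0),(int((u-x0+.5)*s),5),(0,255,0),1); cv2.putText(im,str(u),(int((u-x0+.5)*s)-9,14),0,.33,(0,255,0),1)
    for v in range(y0-y0%step+step,y0+h,step):
        cv2.line(im,(0,int((v-y0+.5)*s)),(5,int((v-y0+.5)*s)),(0,255,0),1); cv2.putText(im,str(v),(7,int((v-y0+.5)*s)+3),0,.33,(0,255,0),1)
    return im
E
python3 - <<'E'
from h import *
t=load("pics/top0.npz");s=load("pics/scene0.npz")
a=crop(t,160,148,100,90,5); b=crop(t,340,190,60,50,5)
c=crop(s,130,140,150,80,5)
im=np.zeros((450+0,800,3),np.uint8); im[:450,:500]=a; im[:250,500:]=b
cv2.imwrite("pics/c1.png",im)
d=crop(s,345,240,50,45,4)
im=np.zeros((400+180,750,3),np.uint8); im[:400]=c; im[400:,:200]=d; cv2.imwrite("pics/c2.png",im)
E
```

```text
(no output)
```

View pics/c1.png

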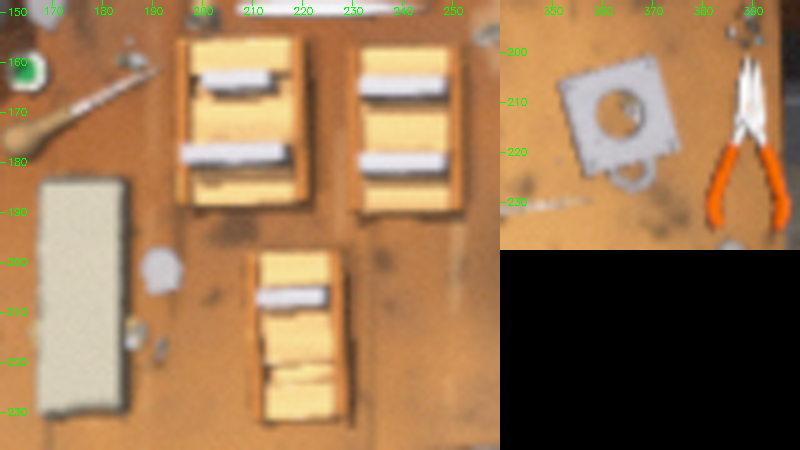

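View pics/c2.png

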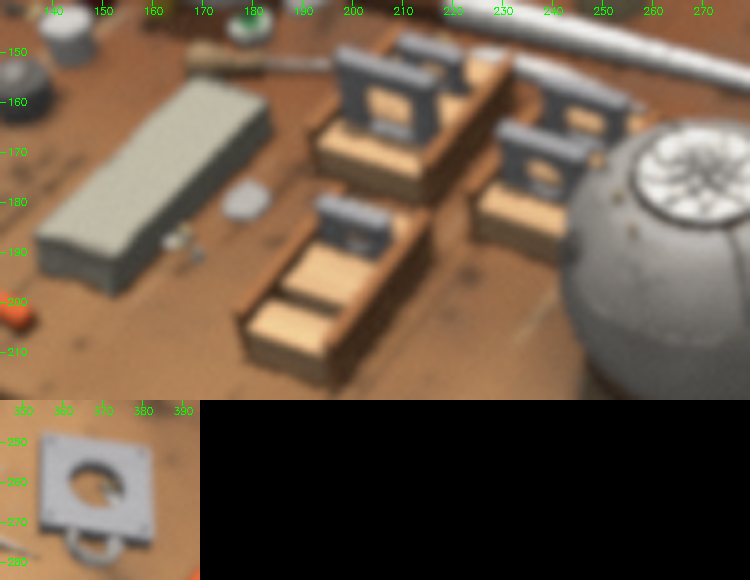

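Small die is in block_l's far (+x) slot: top edge from (200,163) to (213,163), left of centre. The large die is in the -x slot near (206,178). Block_s has its -x slot free near (219,221), and the flat die is centred at about (364,212) in the top view.

```bash
python3 - <<'E'
from h import *
t=load("pics/top0.npz");s=load("pics/scene0.npz")
np.set_printoptions(precision=4,suppress=True)
def T(px,z,ox=160,oy=148): 
    px=np.array(px,float); return at_z(t,px/5+[ox-.5,oy-.5],z)
def rect(n,px,z,ox=160,oy=148):
    P=T(px,z,ox,oy); c=P.mean(0); print(n,c,"sides",[round(float(np.linalg.norm(P[i]-P[(i+1)%4])),4) for i in range(4)],
     "ang lr",np.degrees(np.arctan2(*(P[0]-P[3])[1::-1])) ,np.degrees(np.arctan2(*(P[1]-P[2])[1::-1])))
rect("bl",[(177,38),(305,38),(311,205),(180,205)],.032)
rect("bs",[(251,251),(340,250),(349,420),(258,420)],.032)
rect("strip",[(40,180),(122,180),(125,410),(38,410)],.024)
rect("flat",[(558,83),(655,57),(680,149),(588,176)],.01,340-100,190)
print("small top",T([(201,72),(272,72)],.046), T([(203,90),(270,90)],.046))
print("large top",T([(182,145),(287,145)],.066))
print("ss top",T([(257,289),(327,289)],.046))
# flat die height by triangulation of hole centre + corners (scene crop 4x at y 400)
sc=lambda x,y:(x/4+344.5,(y-400)/4+239.5)
tp=lambda x,y:((x-500)/5+339.5,y/5+189.5)
for a,b in [((620,113),(97,484)),((655,57),(152,450)),((558,83),(42,434)),((680,149),(152,545))]:
    print("tri",tri([t,s],[tp(*a),sc(*b)]))
s5=lambda x,y:(x/5+129.5,y/5+139.5)
t5=lambda x,y:(x/5+159.5,y/5+147.5)
print("tri strip UL",tri([t,s],[t5(38,180),s5(205,75)]))  # check
for n,a,b in [("small L",(201,72),(398,38)),("small R",(272,72),(465,72)),("strip nearright",(125,410),(112,252)),("strip nearleft",(38,410),(37,233)),("strip farright",(122,180),(265,102))]:
    print(n,tri([t,s],[t5(*a),s5(*b)]))
E
```

```text
bl [0.5645 0.1306 0.032 ] sides [0.0781, 0.1018, 0.0795, 0.1019] ang lr 1.7124691607317106 2.5059122457795993
bs [0.4351 0.0954 0.032 ] sides [0.0539, 0.1024, 0.0548, 0.1018] ang lr 2.8876056561471013 3.401743020080086
strip [0.4592 0.23   0.024 ] sides [0.0505, 0.14, 0.0532, 0.1401] ang lr 0.36442558410407594 1.4793250048542652
flat [ 0.4409 -0.3441  0.01  ] sides [0.0618, 0.0582, 0.0589, 0.0595] ang lr 17.33625971934413 14.484649449928703
small top [[0.5927 0.154  0.046 ]
 [0.5927 0.1113 0.046 ]] [[0.5819 0.1527 0.046 ]
 [0.5819 0.1124 0.046 ]]
large top [[0.547  0.161  0.066 ]
 [0.547  0.0992 0.066 ]]
ss top [[0.4628 0.1191 0.046 ]
 [0.4628 0.0773 0.046 ]]
tri [ 0.4431 -0.3453  0.0078]
tri [ 0.4776 -0.3672  0.0093]
tri [ 0.4616 -0.3078  0.0085]
tri [ 0.4208 -0.3827  0.0039]
tri strip UL [0.5313 0.254  0.0252]
small L [0.593  0.1552 0.042 ]
small R [0.5947 0.1135 0.0309]
strip nearright [0.3895 0.2006 0.033 ]
strip nearleft [0.3895 0.2551 0.0229]
strip farright [0.5292 0.2059 0.0243]
```

```bash
cat >> h.py <<'E'
def plan(p,Rm,p1,R1,g=1,n=None,dec=2):
    """rows from pose to pose: equal steps; prints rounded rows, returns final modelled pose"""
    p=np.array(p,float);p1=np.array(p1,float)
    rv=(Rm.inv()*R1).as_rotvec(); L=np.linalg.norm(p1-p)
    n=n or int(np.ceil(max(np.abs(p1-p).max()/.029,np.linalg.norm(p1-p)/.038,np.degrees(np.abs(rv)).max()/5.9,1)))
    # shares are limited per tool axis
    while True:
        rows=[];q=p.copy();Q=Rm;ok=True
        for i in range(n):
            tp=p+(p1-p)*(i+1)/n; tR=Rm*R.from_rotvec(rv*(i+1)/n)
            w=np.degrees((Q.inv()*tR).as_rotvec())/6; d=Q.inv().apply(tp-q)/.03
            r=np.round(np.r_[w,d],dec)+0.
            if np.abs(r).max()>1: ok=False
            q=q+Q.apply(r[3:]*.03);Q=Q*R.from_rotvec(np.radians(r[:3]*6)); rows.append([*r,g])
        if ok: break
        n+=1
    print(n,"rows")
    for k in range(0,n,10): print(", ".join(",".join(f"{v:g}" for v in r) for r in rows[k:k+10]))
    return q,Q
def down(a):
    """tool pointing down, tool y at angle a deg (world) from +x"""
    a=np.radians(a); y=np.array([np.cos(a),np.sin(a),0]); z=np.array([0,0,-1.]); return R.from_matrix(np.c_[np.cross(y,z),y,z])
def cur():
    from cell import manip
    o=manip.get_obs(); return np.array(o["tcp_pos"]),R.from_quat(o["ee_rot"]),o
E
python3 - <<'E'
from h import *
t=load("pics/top0.npz")
print(at_z(t,[(445/1.5625,325/1.5625)],.165),"vice top")
p,Q,o=cur(); np.set_printoptions(precision=4,suppress=True)
from cell import optics
f=optics.grab_frame("wrist"); print(Q.inv().apply(f["pose"][:3,3]-p), Q.inv().as_matrix()@f["pose"][:3,:3],f["mtx"],f["distortion"])
q=plan(p,Q,[.50,.12,.30],down(2.5))
E
```

```text
[[ 0.45542201 -0.09387332  0.165     ]] vice top
[ 0.0843  0.0005 -0.1914] [[ 0.0015  0.9548  0.2973]
 [ 1.     -0.0014 -0.0008]
 [-0.0004  0.2973 -0.9548]] [[316.3448   0.     254.2337]
 [  0.     316.3448 189.2755]
 [  0.       0.       1.    ]] [0.0292 0.     0.     0.     0.    ]
19 rows
0,0,0.6,-0.76,-0.6,-0.19,1, 0,0,0.59,-0.79,-0.56,-0.18,1, 0,0,0.6,-0.82,-0.5,-0.19,1, 0,0,0.59,-0.86,-0.46,-0.19,1, 0,0,0.6,-0.88,-0.4,-0.19,1, 0,0,0.59,-0.91,-0.34,-0.18,1, 0,0,0.6,-0.92,-0.28,-0.19,1, 0,0,0.6,-0.94,-0.23,-0.19,1, 0,0,0.59,-0.95,-0.17,-0.18,1, 0,0,0.6,-0.96,-0.11,-0.19,1
0,0,0.59,-0.97,-0.05,-0.19,1, 0,0,0.6,-0.97,0.01,-0.18,1, 0,0.01,0.59,-0.96,0.08,-0.19,1, -0.01,0,0.6,-0.96,0.13,-0.19,1, 0,0,0.6,-0.95,0.19,-0.19,1, 0,0,0.59,-0.93,0.25,-0.19,1, 0,0,0.6,-0.92,0.31,-0.18,1, 0,0,0.59,-0.9,0.36,-0.19,1, 0,0,0.6,-0.87,0.42,-0.19,1
```

Call:
{"op": "play_rows", "data": {"commands": [0, 0, 0.6, -0.76, -0.6, -0.19, 1, 0, 0, 0.6, -0.79, -0.56, -0.18, 1, 0, 0, 0.6, -0.82, -0.5, -0.19, 1, 0, 0, 0.6, -0.86, -0.46, -0.19, 1, 0, 0, 0.6, -0.88, -0.4, -0.19, 1, 0, 0, 0.6, -0.91, -0.34, -0.18, 1, 0, 0, 0.6, -0.92, -0.28, -0.19, 1, 0, 0, 0.6, -0.94, -0.23, -0.19, 1, 0, 0, 0.6, -0.95, -0.17, -0.18, 1, 0, 0, 0.6, -0.96, -0.11, -0.19, 1]}}

```text
clock: 1.15
tcp_pos: [0.3622, 0.3408, 0.2499]
ee_rot: [0.467, 0.884, -0.0, -0.0]
force: [0.6, 0.0, 0.7]
width: 1.001
finger_force: 0.0
```

Call:
{"op": "play_rows", "data": {"commands": [0, 0, 0.6, -0.97, -0.05, -0.19, 1, 0, 0, 0.6, -0.97, 0.01, -0.18, 1, 0, 0, 0.6, -0.96, 0.08, -0.19, 1, 0, 0, 0.6, -0.96, 0.13, -0.19, 1, 0, 0, 0.6, -0.95, 0.19, -0.19, 1, 0, 0, 0.6, -0.93, 0.25, -0.19, 1, 0, 0, 0.6, -0.92, 0.31, -0.18, 1, 0, 0, 0.6, -0.9, 0.36, -0.19, 1, 0, 0, 0.6, -0.87, 0.42, -0.19, 1, 0, 0, 0, 0, 0, 0, 1]}}

```text
clock: 2.15
tcp_pos: [0.4995, 0.1167, 0.3007]
ee_rot: [0.696, 0.718, 0.0, 0.0]
force: [-0.1, -0.3, -1.7]
width: 1.004
finger_force: 0.0
```

```bash
python3 - <<'E'
from h import *
from cell import optics
p,Q,o=cur(); print(p,Q.as_matrix().round(3),o["clock"],o["joints"])
f=optics.grab_frame("wrist"); np.savez("pics/w1.npz",**f)
cv2.imwrite("pics/w1.png",crop(f,0,0,512,384,1.5625,20))
E
```

```text
[0.4995172  0.11673815 0.3006814 ] [[-0.031  1.     0.001]
 [ 1.     0.031 -0.   ]
 [-0.     0.001 -1.   ]] 2.15 [ 1.00974497e-01  2.30201995e-01  1.67197400e+00 -3.94786130e-04
  1.23862790e+00  7.03622134e-02]
```

View pics/w1.png

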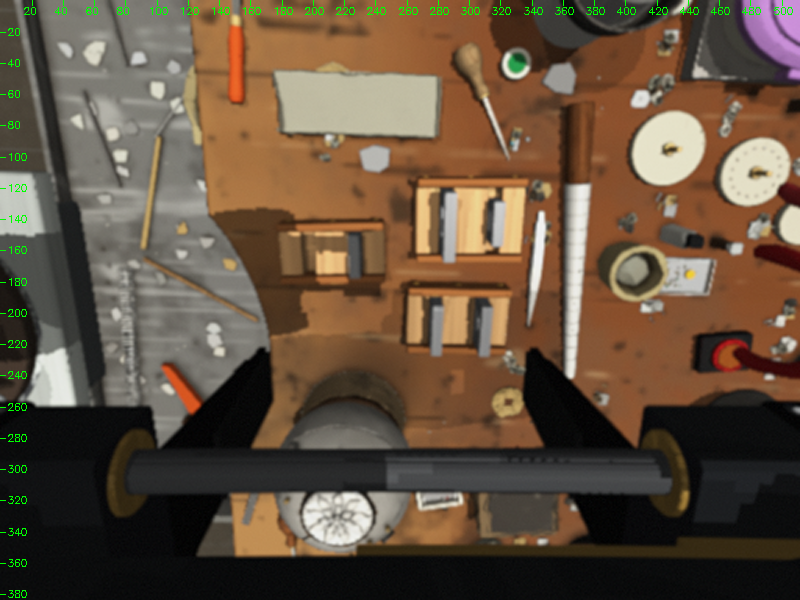

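The picture shows block_l (415–525,180–260), block_s (280–385,222–280), the vice to the right of the fingers, and the strip at top. I'll go closer for a precise measurement.

```bash
python3 - <<'E'
from h import *
p,Q,o=cur()
plan(p,Q,[.51,.055,.13],down(2.5))
E
```

```text
6 rows
0,0,-0.02,-0.35,0.05,0.95,1, 0,0,-0.01,-0.35,0.05,0.94,1, 0,0,-0.02,-0.35,0.05,0.95,1, 0,0,-0.02,-0.36,0.06,0.94,1, 0,0,-0.01,-0.35,0.05,0.95,1, 0,0,-0.02,-0.35,0.04,0.95,1
```

Call:
{"op": "play_rows", "data": {"commands": [0, 0, -0.02, -0.35, 0.05, 0.95, 1, 0, 0, -0.02, -0.35, 0.05, 0.95, 1, 0, 0, -0.02, -0.35, 0.05, 0.95, 1, 0, 0, -0.02, -0.35, 0.05, 0.95, 1, 0, 0, -0.02, -0.35, 0.05, 0.95, 1, 0, 0, -0.02, -0.35, 0.05, 0.95, 1, 0, 0, 0, 0, 0, 0, 1, 0, 0, 0, 0, 0, 0, 1]}}

```text
clock: 3.0
tcp_pos: [0.5094, 0.0571, 0.1298]
ee_rot: [0.69, 0.724, -0.0, -0.0]
force: [-0.0, -0.2, 1.0]
width: 0.999
finger_force: 0.0
```

```bash
python3 - <<'E'
from h import *
from cell import optics
p,Q,o=cur(); print(p,Q.as_matrix().round(3),o["clock"],o["force"])
f=optics.grab_frame("wrist"); np.savez("pics/w2.npz",**f)
b=proj(f,[[.49,.14,.03],[.63,.14,.03],[.56,.09,.03],[.56,.17,.03],[.38,.1,.03],[.49,.1,.03],[.435,.06,.03],[.435,.13,.03]]);print(b.round())
cv2.imwrite("pics/w2.png",crop(f,100,20,266,200,3,10))
E
```

```text
[0.50936415 0.05705632 0.12977614] [[-0.048  0.999 -0.001]
 [ 0.999  0.048  0.   ]
 [ 0.    -0.001 -1.   ]] 3.0 [-0.01644139 -0.15347241  1.00251815]
[[236.  92.]
 [395. 100.]
 [310. 152.]
 [320.  59.]
 [114. 131.]
 [235. 138.]
 [176. 177.]
 [174. 100.]]
```

View pics/w2.png

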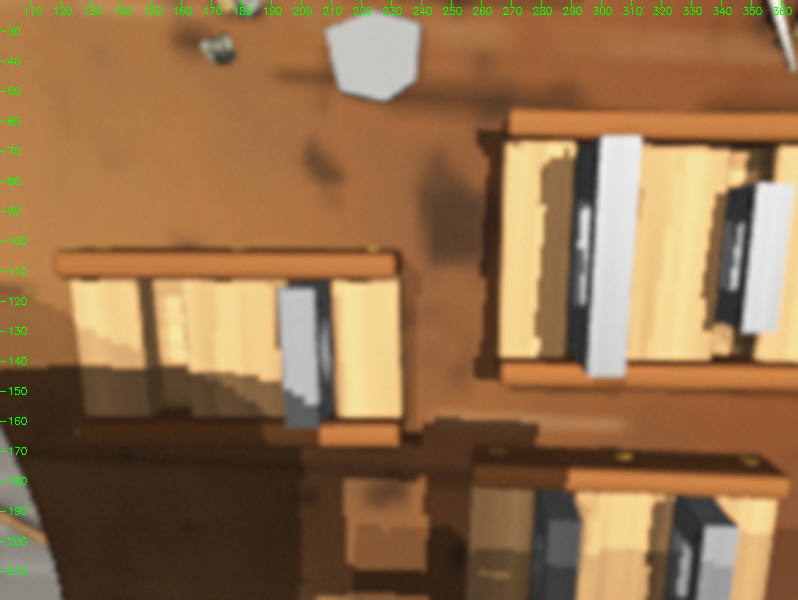

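The close view shows the small die's top face at crop (743–795,182–332), the large one at (587–642,135–376), and block_s with its free slot at about x 140–183.

```bash
python3 - <<'E'
from h import *
from scipy.optimize import least_squares
np.set_printoptions(precision=4,suppress=True)
f=load("pics/w2.npz"); C=lambda L:np.array(L,float)/3+[99.5,19.5]
def fit(n,loc,px,x0,zfree=False):
    loc=np.array(loc)/1e3;px=C(px)
    def wp(a): 
        P=np.c_[loc[:,:2]@np.array([[np.cos(a[2]),-np.sin(a[2])],[np.sin(a[2]),np.cos(a[2])]]).T,loc[:,2]+(a[3] if zfree else 0)]; P[:,:2]+=a[:2]; return P
    r=least_squares(lambda a:(proj(f,wp(a))-px).ravel(),x0+[0.]*zfree,x_scale=[.01,.01,.01]+[.01]*zfree)
    print(n,r.x[:2],"yaw",np.degrees(r.x[2]),r.x[3:],"res px",r.fun.round(1)); return r.x
for z in (0,1):
    s=fit("bs",[(-50.5,29.5,32),(50.5,29.5,32),(50.5,-29.5,32),(50.5,-21.5,22),(-50.5,-21.5,22),(-29.5,-21.5,22)],[(57,254),(396,251),(400,445),(401,416),(85,416),(147,416)],[.435,.095,.04],z)
    l=fit("bl",[(-50.5,39.5,32),(-50.5,-39.5,32),(-50.5,-31.5,22)],[(509,108),(503,386),(499,358)],[.56,.13,.04],z)
    fit("dl",[(-5,30,66),(5,30,66),(5,-30,66),(-5,-30,66)],[(600,135),(642,135),(626,376),(587,376)],[.54,.13,.04],z)
    fit("ds",[(-5,20,46),(5,20,46),(5,-20,46),(-5,-20,46)],[(757,182),(796,182),(778,332),(743,332)],[.587,.13,.04],z)
    fit("dsr",[(-5,20,46),(5,20,46),(5,-20,46),(-5,-20,46)],[(278,288),(314,288),(320,427),(287,427)],[.457,.095,.04],z)
for n,a in(("s-",[s,-.023]),("s+",[s,.023]),("l-",[l,-.023]),("l+",[l,.023])):
    print(n,a[0][0]+a[1]*np.cos(a[0][2]),a[0][1]+a[1]*np.sin(a[0][2]))
E
```

```text
bs [0.4373 0.0981] yaw 2.977801186508022 [] res px [-2.2 -1.   0.1  0.3  0.3  0.9  0.4 -0.   0.1  0.   1.5  0. ]
bl [0.5686 0.1329] yaw 2.0362500013994254 [] res px [-0.1 -0.1 -0.5  0.6  0.6 -0.4]
dl [0.5449 0.1322] yaw 2.1127057278356682 [] res px [ 0.3  0.1 -0.3  0.2 -0.3 -0.1  0.3 -0.2]
ds [0.591  0.1339] yaw 2.2503115483064455 [] res px [ 0.3  0.2 -0.4  0.2  0.  -0.2 -0.  -0.3]
dsr [0.4602 0.0994] yaw 2.9251727279255033 [] res px [ 0.1 -0.  -0.1  0.   0.2 -0.  -0.1 -0. ]
bs [0.4367 0.0977] yaw 2.9572869773311554 [-0.0027] res px [-1.6 -0.7 -0.4  0.6 -0.2  0.6 -0.  -0.2  0.6 -0.2  1.8 -0.2]
bl [0.5686 0.1329] yaw 2.0335486366837023 [-0.0009] res px [-0.1  0.  -0.5  0.4  0.6 -0.5]
dl [0.5447 0.1323] yaw 2.1261188775531954 [0.0013] res px [ 0.3 -0.1 -0.3  0.  -0.3  0.1  0.3 -0. ]
ds [0.5902 0.1339] yaw 2.3002080992789056 [0.0026] res px [ 0.3 -0.1 -0.3 -0.   0.1  0.1 -0.1 -0. ]
dsr [0.4602 0.0994] yaw 2.9252599605360956 [-0.] res px [ 0.1 -0.  -0.1  0.   0.2 -0.  -0.1 -0. ]
s- 0.413740688762847 0.0965009603311247
s+ 0.45967942931251016 0.09887416843635617
l- 0.5456378149492014 0.13207419500321144
l+ 0.5916088451083814 0.13370648973877858
```

```bash
python3 - <<'E'
from h import *
p,Q,o=cur()
a=plan(p,Q,[.5908,.1339,.12],down(2.2),-.16)
plan(*a,[.5908,.1339,.040],down(2.2),-.16)
E
```

```text
3 rows
0,0,0.03,0.81,0.94,0.12,-0.16, 0.01,0,0.03,0.81,0.94,0.11,-0.16, 0,0,0.04,0.81,0.93,0.12,-0.16
3 rows
0,0,0,0,0,0.89,-0.16, 0,0,0,0,0,0.89,-0.16, 0,0,0,0,0,0.89,-0.16
```

Call:
{"op": "play_rows", "data": {"commands": [0, 0, 0.03, 0.81, 0.94, 0.12, -0.16, 0, 0, 0.03, 0.81, 0.94, 0.12, -0.16, 0, 0, 0.03, 0.81, 0.94, 0.12, -0.16, 0, 0, 0, 0, 0, 0.8, -0.16, 0, 0, 0, 0, 0, 0, -0.16, 0, 0, 0, 0, 0, 0, -0.16, 0, 0, 0, 0, 0, 0, -0.16]}}

```text
clock: 3.75
tcp_pos: [0.5911, 0.1329, 0.0963]
ee_rot: [0.693, 0.72, 0.001, 0.001]
force: [-0.8, -0.1, -0.2]
width: 0.471
finger_force: 0.0
```

```bash
python3 - <<'E'
from h import *
p,Q,o=cur();print(p,Q.as_matrix().round(4),o["width"])
plan(p,Q,[.5908,.1339,.027],down(2.2),-.16)
E
```

```text
[0.5910797  0.13291439 0.09634005] [[-3.820e-02  9.993e-01  1.800e-03]
 [ 9.993e-01  3.820e-02  3.000e-04]
 [ 2.000e-04  1.800e-03 -1.000e+00]] 0.4711531918085061
3 rows
0.01,0,0,0.01,0,0.77,-0.16, 0,0,0,0.01,-0.01,0.77,-0.16, 0.01,0,0,0.01,0,0.77,-0.16
```

Call:
{"op": "play_rows", "data": {"commands": [0, 0, 0, 0, 0, 0.77, -0.16, 0, 0, 0, 0, 0, 0.77, -0.16, 0, 0, 0, 0, 0, 0.77, -0.16, 0, 0, 0, 0, 0, 0, -0.16, 0, 0, 0, 0, 0, 0, -0.16, 0, 0, 0, 0, 0, 0, -1, 0, 0, 0, 0, 0, 0, -1, 0, 0, 0, 0, 0, 0, -1, 0, 0, 0, 0, 0, 0, -1, 0, 0, 0, 0, 0, 0, -1]}}

```text
clock: 4.75
tcp_pos: [0.591, 0.133, 0.0256]
ee_rot: [0.693, 0.721, 0.0, 0.0]
force: [0.6, -0.0, -0.6]
width: 0.054
finger_force: 0.0
```

Call:
{"op": "play_rows", "data": {"commands": [0, 0, 0, 0, 0, 0, -1, 0, 0, 0, 0, 0, 0, -1]}}

```text
clock: 4.95
tcp_pos: [0.5909, 0.133, 0.0254]
ee_rot: [0.693, 0.721, 0.0, 0.0]
force: [0.5, 0.1, 0.9]
width: 0.004
finger_force: 0.2
```

```bash
python3 - <<'E'
from h import *
from cell import optics
p,Q,o=cur();print(p,o["width"],o["finger_force"],o["force"])
f=optics.grab_frame("wrist"); np.savez("pics/w3.npz",**f)
cv2.imwrite("pics/w3.png",crop(f,180,110,200,150,4,10))
E
```

```text
[0.59094692 0.13297177 0.02536705] 0.00444431718913068 0.17969502247069613 [0.50335315 0.07172577 0.90092809]
```

View pics/w3.png

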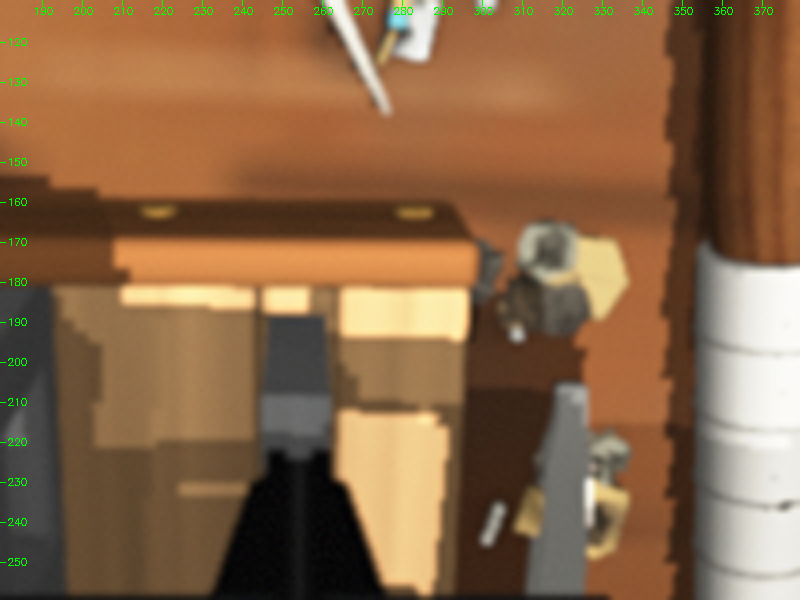

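```bash
python3 - <<'E'
from h import *
f=load("pics/w3.npz"); np.set_printoptions(precision=1,suppress=True)
c=lambda P:(proj(f,P)-[179.5,109.5])*4
th=np.radians(2.2)
for z in (.046,.036,.006):
  P=[[.5908+x*np.cos(th)-y*np.sin(th),.1339+y*np.cos(th)+x*np.sin(th),z] for x in(-.005,.005) for y in (.02,-.02)]
  print(z,c(P).ravel())
print("slot l+ ends z22", c([[.5908-.0065,.1339+.0315,.022],[.5908+.0065,.1339+.0315,.022]]).ravel())
print("cheek +y top", c([[.5916,.1337+.0315,.032],[.5916,.1337+.0395,.032]]).ravel())
print("tcp",c([[.591,.133,.0254]]))
E
```

```text
0.046 [259.8 391.3 261.7 636.7 329.3 391.4 327.1 636.8]
0.036 [261.7 368.1 263.5 603.2 327.8 368.2 325.8 603.3]
0.006 [266.6 310.5 267.9 519.3 324.  310.6 322.4 519.4]
slot l+ ends z22 [261.9 269.2 343.4 272.4]
cheek +y top [308.1 289.5 310.3 238.2]
tcp [[295.9 466.7]]
```

The fingers shut just above the die: their visible ends sit about 20 mm behind the reported TCP. I'll open and go about 17 mm deeper, watching the force.

Call:
{"op": "play_rows", "data": {"commands": [0, 0, 0, 0, 0, 0, -0.16, 0, 0, 0, 0, 0, 0, -0.16, 0, 0, 0, 0, 0, 0, -0.16, 0, 0, 0, 0, 0, 0, -0.16, 0, 0, 0, 0.03, 0, 0.2, -0.16, 0, 0, 0, 0, 0, 0.2, -0.16, 0, 0, 0, 0, 0, 0, -0.16]}}

```text
clock: 5.7
tcp_pos: [0.5903, 0.1338, 0.0122]
ee_rot: [0.693, 0.721, -0.001, -0.001]
force: [0.5, 0.1, -0.2]
width: 0.418
finger_force: 0.0
```

Call:
{"op": "play_rows", "data": {"commands": [0, 0, 0, 0, 0, 0.15, -0.16, 0, 0, 0, 0, 0, 0, -0.16]}}

```text
clock: 5.9
tcp_pos: [0.5906, 0.1338, 0.0082]
ee_rot: [0.693, 0.721, -0.0, -0.0]
force: [-0.9, 0.8, -0.3]
width: 0.417
finger_force: 0.0
```

Call:
{"op": "play_rows", "data": {"commands": [0, 0, 0, 0, 0, 0, -1, 0, 0, 0, 0, 0, 0, -1, 0, 0, 0, 0, 0, 0, -1, 0, 0, 0, 0, 0, 0, -1, 0, 0, 0, 0, 0, 0, -1, 0, 0, 0, 0, 0, 0, -1]}}

```text
clock: 6.5
tcp_pos: [0.5909, 0.1339, 0.0089]
ee_rot: [0.693, 0.721, 0.0, 0.0]
force: [-0.5, -0.8, 2.0]
width: 0.106
finger_force: 30.0
```

```bash
python3 - <<'E'
from h import *
p,Q,o=cur();print(p,o["force"])
a=plan(p,Q,[.5906,.1339,.115],down(2.2),-1)
a=plan(*a,[.4137,.0965,.115],down(2.97),-1)
a=plan(*a,[.4137,.0965,.040],down(2.97),-1)
E
```

```text
[0.59090428 0.13390453 0.00894386] [-0.54928558 -0.77896619  2.01823465]
4 rows
0,0,0,0,0,-0.88,-1, 0,0,0,0,0,-0.89,-1, 0,0,0,0,-0.01,-0.88,-1, 0,0,0,0,0,-0.89,-1
7 rows
0,0,-0.02,-0.15,-0.85,0,-1, 0,0,-0.02,-0.14,-0.85,0,-1, 0,0,-0.02,-0.14,-0.85,0,-1, 0,0,-0.01,-0.14,-0.85,0,-1, 0,0,-0.02,-0.14,-0.85,0,-1, 0,0,-0.02,-0.14,-0.85,0,-1, 0,0,-0.02,-0.13,-0.85,0,-1
3 rows
0,0,0,0,0,0.83,-1, 0,0,0,0,0,0.84,-1, 0,0,0,0,0,0.83,-1
```

Call:
{"op": "play_rows", "data": {"commands": [0, 0, 0, 0, 0, -0.7, -1, 0, 0, 0, 0, 0, -0.9, -1, 0, 0, 0, 0, 0, -1, -1, 0, 0, 0, 0, 0, -0.95, -1, 0, 0, -0.02, -0.15, -0.85, 0, -1, 0, 0, -0.02, -0.14, -0.85, 0, -1, 0, 0, -0.02, -0.14, -0.85, 0, -1, 0, 0, -0.02, -0.14, -0.85, 0, -1, 0, 0, -0.02, -0.14, -0.85, 0, -1, 0, 0, -0.02, -0.14, -0.85, 0, -1]}}

```text
clock: 7.5
tcp_pos: [0.4379, 0.1015, 0.1154]
ee_rot: [0.689, 0.725, 0.0, 0.0]
force: [0.8, 0.1, -1.2]
width: 0.101
finger_force: 30.0
```

Call:
{"op": "play_rows", "data": {"commands": [0, 0, -0.02, -0.14, -0.85, 0, -1, 0, 0, 0, 0, 0, 0.8, -1, 0, 0, 0, 0, 0, 0.8, -1, 0, 0, 0, 0, 0, 0, -1, 0, 0, 0, 0, 0, 0, -1]}}

```text
clock: 8.0
tcp_pos: [0.4138, 0.0962, 0.0675]
ee_rot: [0.688, 0.726, -0.0, -0.0]
force: [0.0, 0.6, 0.5]
width: 0.101
finger_force: 30.0
```

```bash
python3 - <<'E'
from h import *
from cell import optics
p,Q,o=cur();print(p,Q.as_matrix().round(4),o["force"],o["width"])
f=optics.grab_frame("wrist"); np.savez("pics/w4.npz",**f)
cv2.imwrite("pics/w4.png",crop(f,190,130,160,120,5,10))
E
```

```text
[0.41382115 0.09623765 0.06754139] [[-5.300e-02  9.986e-01 -1.000e-03]
 [ 9.986e-01  5.300e-02  0.000e+00]
 [ 1.000e-04 -1.000e-03 -1.000e+00]] [0.0036982  0.63416883 0.50027723] 0.10136296116728835
```

View pics/w4.png

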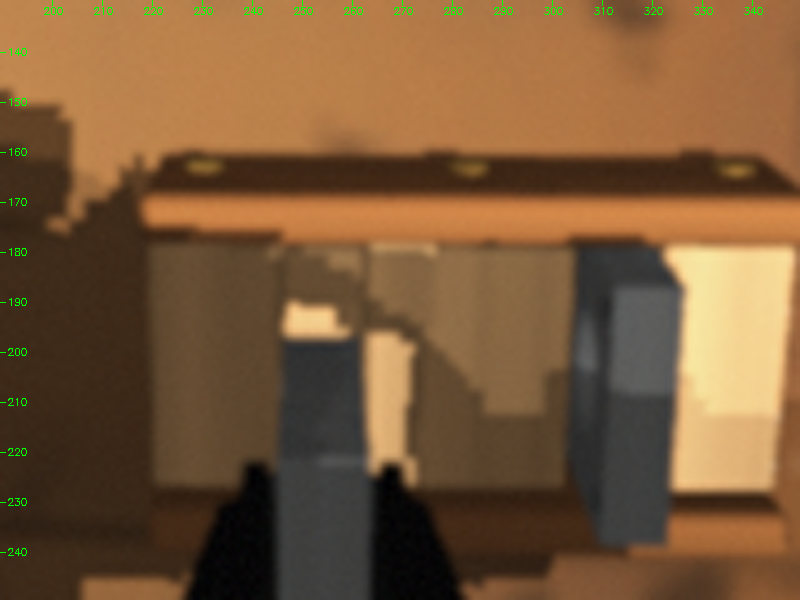

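```bash
python3 - <<'E'
from h import *
np.set_printoptions(precision=4,suppress=True)
f=load("pics/w4.npz"); c=lambda L:np.array(L,float)/5+[189.5,129.5]
print("slot edges z22\n",at_z(f,c([(281,250),(362,250)]),.022),"\nslot edges lower\n",at_z(f,c([(152,487),(568,487)]),.022))
print("cheek +y outer top",at_z(f,c([(143,195),(500,193)]),.032),"inner",at_z(f,c([(500,240)]),.032))
print("cheek -y outer top",at_z(f,c([(700,553),(785,553)]),.032),"wood right end",at_z(f,c([(795,250),(775,490)]),.022))
print("die bottom +y",at_z(f,c([(281,340),(362,340)]),.0648)); print("die top +y",at_z(f,c([(278,458),(372,458)]),.1048))
print("dsr top", at_z(f,c([(612,288),(684,288),(668,545),(602,545)]),.046))
E
```

```text
slot edges z22
 [[0.4067 0.115  0.022 ]
 [0.4193 0.1157 0.022 ]] 
slot edges lower
 [[0.3876 0.0739 0.022 ]
 [0.4552 0.0776 0.022 ]]
cheek +y outer top [[0.3862 0.1251 0.032 ]
 [0.4386 0.1283 0.032 ]] inner [[0.4392 0.1211 0.032 ]]
cheek -y outer top [[0.4751 0.0719 0.032 ]
 [0.4884 0.0727 0.032 ]] wood right end [[0.4862 0.1194 0.022 ]
 [0.4887 0.079  0.022 ]]
die bottom +y [[0.4078 0.1149 0.0648]
 [0.4183 0.1155 0.0648]]
die top +y [[0.4086 0.1154 0.1048]
 [0.4185 0.1159 0.1048]]
dsr top [[0.4537 0.1187 0.046 ]
 [0.4638 0.1193 0.046 ]
 [0.4662 0.0797 0.046 ]
 [0.4565 0.0791 0.046 ]]
```

The held die lines up with the free slot in x (crop 281–362 for both). It sits about 1.5 mm too far in -y, so I'll correct that and lower.

Call:
{"op": "play_rows", "data": {"commands": [0, 0, 0, 0.05, 0, 0.6, -1, 0, 0, 0, 0, 0, 0.5, -1, 0, 0, 0, 0, 0, 0.3, -1, 0, 0, 0, 0, 0, 0, -1]}}

```text
clock: 8.45
tcp_pos: [0.4137, 0.0977, 0.0252]
ee_rot: [0.688, 0.726, -0.0, -0.0]
force: [0.7, -0.1, -0.4]
width: 0.101
finger_force: 30.0
```

Call:
{"op": "play_rows", "data": {"commands": [0, 0, 0, 0, 0, 0.2, -1, 0, 0, 0, 0, 0, 0, -1]}}

```text
clock: 8.65
tcp_pos: [0.4139, 0.0977, 0.0194]
ee_rot: [0.688, 0.726, 0.0, 0.0]
force: [0.0, 1.1, -0.7]
width: 0.106
finger_force: 30.0
```

In the slot without contact. Lowering to the floor.

Call:
{"op": "play_rows", "data": {"commands": [0, 0, 0, 0, 0, 0.2, -1, 0, 0, 0, 0, 0, 0.13, -1, 0, 0, 0, 0, 0, 0.02, -1, 0, 0, 0, 0, 0, 0, -1]}}

```text
clock: 9.05
tcp_pos: [0.4138, 0.0977, 0.0089]
ee_rot: [0.688, 0.726, 0.0, 0.0]
force: [-0.0, -0.7, 2.8]
width: 0.104
finger_force: 30.0
```

Call:
{"op": "play_rows", "data": {"commands": [0, 0, 0, 0, 0, 0, -0.16, 0, 0, 0, 0, 0, 0, -0.16, 0, 0, 0, 0, 0, 0, -0.16, 0, 0, 0, 0, 0, 0, -0.16, 0, 0, 0, 0, 0, -0.5, -0.16, 0, 0, 0, 0, 0, -1, -0.16, 0, 0, 0, 0, 0, -1, 0.3, 0, 0, 0, 0, 0, -1, 1, 0, 0, 0, 0, 0, -1, 1, 0, 0, 0, 0, 0, -1, 1]}}

```text
clock: 10.05
tcp_pos: [0.4135, 0.0977, 0.1751]
ee_rot: [0.688, 0.726, 0.0, 0.0]
force: [0.5, -0.7, 1.3]
width: 0.7
finger_force: 0.0
```

```bash
python3 - <<'E'
from h import *
import json
p,Q,o=cur();print(p,o["joints"].round(4) if hasattr(o["joints"],"round") else o["joints"])
from cell import optics
f=optics.grab_frame("wrist"); np.savez("pics/w5.npz",**f)
a=plan(p,Q,[.43,-.0,.27],down(3),1)
a=plan(*a,[.43,-.33,.23],down(16),1)
E
```

```text
[0.41346707 0.09769002 0.17514893] [0.0763 0.2324 2.0453 0.     0.8638 0.0232]
4 rows
0,0,0,-0.82,0.09,-0.79,1, 0,0,0,-0.82,0.1,-0.79,1, 0,0,0.01,-0.82,0.09,-0.79,1, 0,0,0,-0.82,0.1,-0.79,1
12 rows
0,0,-0.18,-0.92,-0.05,0.11,1, 0,0,-0.18,-0.91,-0.06,0.11,1, 0,0,-0.18,-0.91,-0.08,0.11,1, 0,0,-0.18,-0.91,-0.1,0.11,1, 0,0,-0.18,-0.91,-0.12,0.11,1, 0,0,-0.18,-0.91,-0.13,0.12,1, 0,0,-0.19,-0.9,-0.16,0.11,1, 0,0,-0.18,-0.91,-0.16,0.11,1, 0,0,-0.18,-0.89,-0.19,0.11,1, 0,0,-0.18,-0.9,-0.2,0.11,1
0,0,-0.18,-0.89,-0.22,0.11,1, 0,0,-0.18,-0.88,-0.24,0.11,1
```

Call:
{"op": "play_rows", "data": {"commands": [0, 0, 0, -0.82, 0.1, -0.8, 1, 0, 0, 0, -0.82, 0.1, -0.8, 1, 0, 0, 0, -0.82, 0.1, -0.8, 1, 0, 0, 0, -0.82, 0.1, -0.8, 1, 0, 0, -0.18, -0.92, -0.05, 0.1, 1, 0, 0, -0.18, -0.92, -0.06, 0.1, 1, 0, 0, -0.18, -0.92, -0.08, 0.1, 1, 0, 0, -0.18, -0.92, -0.1, 0.1, 1, 0, 0, -0.18, -0.91, -0.12, 0.1, 1, 0, 0, -0.18, -0.91, -0.13, 0.1, 1]}}

```text
clock: 11.1
tcp_pos: [0.4311, -0.1669, 0.2514]
ee_rot: [0.646, 0.764, 0.0, -0.0]
force: [0.1, -0.2, -0.2]
width: 0.998
finger_force: 0.0
```

Call:
{"op": "play_rows", "data": {"commands": [0, 0, -0.18, -0.9, -0.16, 0.1, 1, 0, 0, -0.18, -0.9, -0.16, 0.1, 1, 0, 0, -0.18, -0.9, -0.19, 0.1, 1, 0, 0, -0.18, -0.9, -0.2, 0.4, 1, 0, 0, -0.18, -0.9, -0.22, 0.7, 1, 0, 0, -0.18, -0.9, -0.24, 0.7, 1, 0, 0, 0, 0, 0, 0, 1, 0, 0, 0, 0, 0, 0, 1]}}

```text
clock: 11.9
tcp_pos: [0.431, -0.3315, 0.1882]
ee_rot: [0.602, 0.798, 0.0, -0.001]
force: [0.4, 0.1, 0.5]
width: 1.002
finger_force: 0.0
```

```bash
python3 - <<'E'
from h import *
p,Q,o=cur();print(p,Q.as_matrix().round(3),np.round(o["joints"],4).tolist())
from cell import optics
f=optics.grab_frame("wrist"); np.savez("pics/w6.npz",**f)
c=proj(f,[.442,-.3445,.01])[0];print(c)
# die corners by grey segmentation
hsv=cv2.cvtColor(f["pixels"],cv2.COLOR_BGR2HSV); m=((hsv[...,1]<60)&(hsv[...,2]>90)).astype(np.uint8)
n,l,st,ce=cv2.connectedComponentsWithStats(m)
for i in range(1,n):
    if st[i,4]>300: print(st[i],ce[i].round(1),cv2.boxPoints(cv2.minAreaRect(np.argwhere(l==i)[:,::-1].astype(np.float32))).round(1).tolist())
x0,y0=int(c[0])-80,int(c[1])-60
cv2.imwrite("pics/w6.png",crop(f,max(x0,0),max(y0,0),160,120,5,10)); print(x0,y0)
E
```

```text
[ 0.4309944  -0.33152689  0.18815291] [[-0.274  0.962 -0.001]
 [ 0.962  0.274  0.001]
 [ 0.002 -0.001 -1.   ]] [-0.7773, 0.3826, 1.7644, 0.0002, 0.9964, -1.0553]
[259.61742448 177.91527535]
[ 27   0  11  70 440] [32.  34.1] [[26.600000381469727, 68.80000305175781], [31.0, -0.4000000059604645], [37.599998474121094, 0.0], [33.20000076293945, 69.30000305175781]]
[   46     0   134   106 10189] [110.   47.3] [[30.700000762939453, 67.30000305175781], [56.099998474121094, -21.200000762939453], [189.0, 17.0], [163.60000610351562, 105.5]]
[185   7  34  55 474] [201.5  33.8] [[183.8000030517578, 58.29999923706055], [211.1999969482422, 6.599999904632568], [219.1999969482422, 10.800000190734863], [191.6999969482422, 62.5]]
[ 374   35   60   60 2703] [403.4  63.1] [[372.79998779296875, 89.0], [384.70001220703125, 29.299999237060547], [434.0, 39.20000076293945], [422.0, 98.80000305175781]]
[   0   74  162  183 7921] [ 72.8 165.2] [[-0.0, 74.0], [161.0, 74.0], [161.0, 256.0], [0.0, 256.0]]
[405 143  37  30 721] [423.5 158.6] [[402.5, 152.5], [436.1000061035156, 141.3000030517578], [443.5, 163.5], [409.8999938964844, 174.6999969482422]]
[ 236  153   51   49 1197] [270.9 179.8] [[236.0, 201.0], [236.0, 153.0], [286.0, 153.0], [286.0, 201.0]]
[ 67 214  51  70 600] [101.3 248.9] [[67.0, 250.0], [108.5, 206.0], [144.10000610351562, 239.5], [102.5999984741211, 283.6000061035156]]
[229 225  41  20 431] [247.7 236.1] [[228.1999969482422, 237.8000030517578], [232.0, 223.89999389648438], [270.79998779296875, 234.5], [267.0, 248.39999389648438]]
[219 266  37  13 346] [235.6 271.4] [[219.0, 266.0], [255.0, 266.0], [255.0, 278.0], [219.0, 278.0]]
[145 316  80  35 658] [186.5 329.9] [[144.3000030517578, 318.0], [221.39999389648438, 311.70001220703125], [224.1999969482422, 344.8999938964844], [147.10000610351562, 351.20001220703125]]
179 117
```

View pics/w6.png

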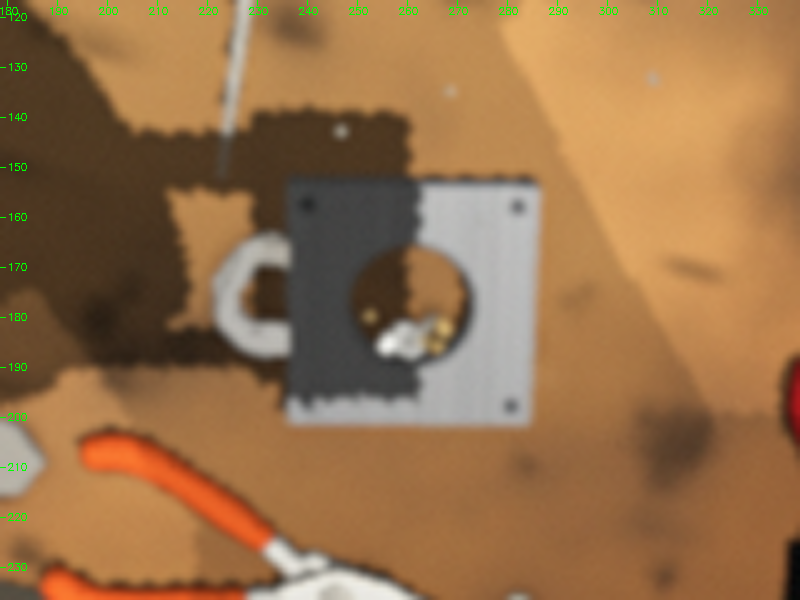

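```bash
cat >> h.py <<'E'
def tilt(a,b):
    """tool y horizontal at a deg, then turned b deg about tool y's world axis (b>0: tip toward a+90)"""
    ax=np.array([np.cos(np.radians(a)),np.sin(np.radians(a)),0]); return R.from_rotvec(ax*np.radians(b))*down(a)
E
python3 - <<'E'
from h import *
np.set_printoptions(precision=4,suppress=True)
f=load("pics/w6.npz");t=load("pics/top0.npz")
C=np.array([(287,178),(541,182),(532,425),(287,425)])/5+[178.5,116.5]
P=at_z(f,C,.01);c=P.mean(0);print(P,c)
for i in range(4): e=P[(i+1)%4]-P[i]; print(np.linalg.norm(e),np.degrees(np.arctan2(e[1],e[0])))
tc=np.array([(558,83),(655,57),(680,149),(588,176)])-[500,0]; tc=tc/5+[339.5,189.5]
print("height",[tri([t,f],[a,b]) for a,b in zip(tc,C)], "hole",tri([t,f],[((620-500)/5+339.5,113/5+189.5),(412/5+178.5,305/5+116.5)]))
E
```

```text
[[ 0.4063 -0.322   0.01  ]
 [ 0.4641 -0.3063  0.01  ]
 [ 0.4806 -0.3649  0.01  ]
 [ 0.4223 -0.3816  0.01  ]] [ 0.4433 -0.3437  0.01  ]
0.059956455295601646 15.099619821694215
0.060780429267271896 -74.33722245696171
0.060645429350521675 -163.97066769807643
0.061761572446921785 105.02207239466316
height [array([ 0.4336, -0.3365, -0.0912]), array([ 0.4563, -0.296 ,  0.1845]), array([ 0.4298, -0.2901,  0.2731]), array([ 0.4157, -0.2228,  0.429 ])] hole [ 0.4429 -0.3425  0.0148]
```

```bash
python3 - <<'E'
from h import *
p,Q,o=cur(); R1=tilt(-74.5,15); zt=R1.as_matrix()[:,2]; print(zt)
g=np.array([.4431,-.3434,.007])+.0237*zt; pre=g-.06*zt; print(g,pre)
a=plan(p,Q,pre,R1,.7)
E
```

```text
[ 0.24940591  0.06916638 -0.96592583]
[ 0.44901092 -0.34176076 -0.01589244] [ 0.43404657 -0.34591074  0.04206311]
16 rows
-0.12,0.12,0.94,-0.03,0,0.31,0.7, -0.13,0.12,0.93,-0.04,-0.01,0.3,0.7, -0.12,0.13,0.94,-0.04,0,0.31,0.7, -0.12,0.12,0.94,-0.04,0,0.3,0.7, -0.13,0.12,0.93,-0.05,-0.01,0.3,0.7, -0.12,0.12,0.94,-0.05,0,0.31,0.7, -0.12,0.12,0.94,-0.06,0,0.3,0.7, -0.13,0.13,0.93,-0.06,0,0.3,0.7, -0.12,0.12,0.94,-0.06,0,0.3,0.7, -0.13,0.12,0.93,-0.07,0.01,0.3,0.7
-0.12,0.12,0.94,-0.07,0.01,0.3,0.7, -0.12,0.12,0.94,-0.07,0.01,0.3,0.7, -0.12,0.13,0.93,-0.08,0.02,0.3,0.7, -0.13,0.12,0.94,-0.07,0.01,0.29,0.7, -0.12,0.12,0.94,-0.08,0.03,0.3,0.7, -0.13,0.12,0.93,-0.08,0.03,0.29,0.7
```

Call:
{"op": "play_rows", "data": {"commands": [-0.12, 0.12, 0.94, -0.03, 0, 0.3, 0.7, -0.13, 0.12, 0.93, -0.04, 0, 0.3, 0.7, -0.12, 0.13, 0.94, -0.04, 0, 0.3, 0.7, -0.12, 0.12, 0.94, -0.04, 0, 0.3, 0.7, -0.13, 0.12, 0.93, -0.05, 0, 0.3, 0.7, -0.12, 0.12, 0.94, -0.05, 0, 0.3, 0.7, -0.12, 0.12, 0.94, -0.06, 0, 0.3, 0.7, -0.13, 0.13, 0.93, -0.06, 0, 0.3, 0.7, -0.12, 0.12, 0.94, -0.06, 0, 0.3, 0.7, -0.13, 0.12, 0.93, -0.07, 0, 0.3, 0.7]}}

```text
clock: 12.95
tcp_pos: [0.434, -0.3401, 0.0988]
ee_rot: [0.905, 0.417, 0.087, -0.011]
force: [0.8, 0.6, 0.1]
width: 0.851
finger_force: 0.0
```

Call:
{"op": "play_rows", "data": {"commands": [-0.12, 0.12, 0.94, -0.07, 0, 0.3, 0.7, -0.12, 0.12, 0.94, -0.07, 0, 0.3, 0.7, -0.12, 0.13, 0.93, -0.08, 0.02, 0.3, 0.7, -0.13, 0.12, 0.94, -0.07, 0.02, 0.3, 0.7, -0.12, 0.12, 0.94, -0.08, 0.03, 0.3, 0.7, -0.13, 0.12, 0.93, -0.08, 0.03, 0.3, 0.7, 0, 0, 0, 0, 0, 0, 0.7, 0, 0, 0, 0, 0, 0, 0.7]}}

```text
clock: 13.75
tcp_pos: [0.435, -0.3458, 0.0434]
ee_rot: [0.982, 0.136, 0.129, -0.017]
force: [0.3, -0.1, 1.6]
width: 0.852
finger_force: 0.0
```

```bash
python3 - <<'E'
from h import *
from scipy.optimize import least_squares
np.set_printoptions(precision=4,suppress=True)
p,Q,o=cur(); R1=tilt(-74.5,15); zt=R1.as_matrix()[:,2]
print(p,np.degrees((Q.inv()*R1).as_rotvec()),np.round(o["joints"],4).tolist())
g=np.array([.4431,-.3434,.007])+.0237*zt
plan(p,Q,g-.012*zt,R1,.7)
j=np.array(o["joints"])
def fr(j,s4=1): return R.from_euler('ZYZYZ',[j[0],j[1]+j[2],s4*j[3],j[4],j[5]+np.pi/2])
for s in(1,-1): print(s,np.degrees((fr(j,s).inv()*Q).magnitude()))
D=[([1.1234,.4916,1.5595,0,1.0917,-.1056],[.2093,.5886,.1931]),([.10097,.2302,1.67197,-.0004,1.23863,.07036],[.4995,.11674,.30068]),
([.0763,.2324,2.0453,0,.8638,.0232],[.41347,.09769,.17515]),([-.7773,.3826,1.7644,.0002,.9964,-1.0553],[.43099,-.33153,.18815]),(j,p)]
def fk(a,j):
    d,a1,h,L1,L2,e,L3=a; r=a1+L1*np.sin(j[1])+L2*np.sin(j[1]+j[2])+e*np.cos(j[1]+j[2]); z=h+L1*np.cos(j[1])+L2*np.cos(j[1]+j[2])-e*np.sin(j[1]+j[2])
    q=fr(j); return R.from_euler('z',j[0]).apply([r,d,z])+L3*q.as_matrix()[:,2]
r=least_squares(lambda a:np.concatenate([fk(a,np.array(q))-x for q,x in D]+[1e-3*(a-[.066,0,.3,.45,.4,0,.35])]),[.066,0,.3,.45,.4,0,.35])
print(r.x,np.abs(r.fun[:15]).max()); np.save("kin.npy",r.x)
E
```

```text
[ 0.435  -0.3458  0.0434] [0.0577 0.0058 0.2645] [-0.9192, 0.5689, 1.9792, 0.4808, 0.545, -0.0307]
2 rows
0,0,0.02,-0.02,0,0.82,0.7, 0.01,0,0.02,-0.02,-0.01,0.81,0.7Traceback (most recent call last):
  File "<stdin>", line 10, in <module>
  File "<stdin>", line 9, in fr
  File "scipy/spatial/transform/_rotation.pyx", line 1413, in scipy.spatial.transform._rotation.Rotation.from_euler
ValueError: Expected axis specification to be a non-empty string of upto 3 characters, got ZYZYZ
```

Call:
{"op": "play_rows", "data": {"commands": [0, 0, 0.02, -0.02, 0, 0.8, 0.7, 0, 0, 0.02, -0.02, 0, 0.8, 0.7, 0, 0, 0, 0, 0, 0, 0.7, 0, 0, 0, 0, 0, 0, 0.7]}}

```text
clock: 14.15
tcp_pos: [0.4457, -0.343, -0.0035]
ee_rot: [0.982, 0.133, 0.129, -0.017]
force: [-0.2, -1.2, 0.1]
width: 0.852
finger_force: 0.0
```

```bash
cat > kin.py <<'E'
from h import *
from scipy.optimize import least_squares
def E(ax,a): return R.from_euler(ax,a)
def fr(j,s4=1): return E('z',j[0])*E('y',j[1]+j[2])*E('z',s4*j[3])*E('y',j[4])*E('z',j[5]+np.pi/2)
S4=1
def fk(a,j):
    d,a1,h,L1,L2,e,L3=a; s=j[1]+j[2]; r=a1+L1*np.sin(j[1])+L2*np.sin(s)+e*np.cos(s); z=h+L1*np.cos(j[1])+L2*np.cos(s)-e*np.sin(s)
    q=fr(j,S4); return E('z',j[0]).apply([r,d,z])+L3*q.as_matrix()[:,2],q
LO=np.array([-3.1,-.84,.05,-1.13,.06,-2.69]);HI=np.array([3.1,2.19,2.79,4.28,2.93,2.69])
def ik(a,p,Q,j0):
    def F(j):
        x,q=fk(a,j); return np.r_[(x-p)*5,(q.inv()*Q).as_rotvec()]
    r=least_squares(F,np.clip(j0,LO+.01,HI-.01),bounds=(LO,HI)); return r.x,np.abs(r.fun).max()
E
python3 - <<'E'
import kin; from kin import *
np.set_printoptions(precision=4,suppress=True)
p,Q,o=cur(); j=np.array(o["joints"]); print(p,o["force"])
for s in(1,-1): print(s,np.degrees((fr(j,s).inv()*Q).magnitude()))
kin.S4=min((1,-1),key=lambda s:(fr(j,s).inv()*Q).magnitude())
D=[([1.1234,.4916,1.5595,0,1.0917,-.1056],[.2093,.5886,.1931]),([.10097,.2302,1.67197,-.0004,1.23863,.07036],[.4995,.11674,.30068]),
([.0763,.2324,2.0453,0,.8638,.0232],[.41347,.09769,.17515]),([-.7773,.3826,1.7644,.0002,.9964,-1.0553],[.43099,-.33153,.18815]),([-0.9192,0.5689,1.9792,0.4808,0.545,-0.0307],[.435,-.3458,.0434]),(j,p)]
b=np.array([.066,0,.3,.45,.4,0,.35])
r=least_squares(lambda a:np.concatenate([fk(a,np.array(q))[0]-x for q,x in D]+[1e-3*(a-b)]),b)
print(r.x,np.abs(r.fun[:18]).max()); np.save("kin.npy",r.x)
R1=tilt(-74.5,15); zt=R1.as_matrix()[:,2]; g=np.array([.4431,-.3434,.007])+.0237*zt
plan(p,Q,g,R1,.7)
E
```

```text
[ 0.4457 -0.343  -0.0035] [-0.1746 -1.2248  0.0913]
1 3.102123746924586e-14
-1 65.40412809109158
[0.0659 0.     0.1968 0.5867 0.411  0.043  0.2929] 4.7644045099826116e-05
1 rows
0,0,-0.01,0.01,-0.01,0.43,0.7
```

Call:
{"op": "play_rows", "data": {"commands": [0, 0, 0, 0, 0, 0.25, 0.7, 0, 0, 0, 0, 0, 0.1, 0.7, 0, 0, 0, 0, 0, 0.04, 0.7, 0, 0, 0, 0, 0, 0, 0.7]}}

```text
clock: 14.55
tcp_pos: [0.4483, -0.3424, -0.0154]
ee_rot: [0.983, 0.132, 0.129, -0.017]
force: [0.2, -0.1, 0.8]
width: 0.848
finger_force: 0.0
```

```bash
python3 - <<'E'
from kin import *
np.set_printoptions(precision=3,suppress=True)
a=np.load("kin.npy"); p,Q,o=cur(); j=np.array(o["joints"]);print(p,j)
# candidate lean poses at strip: tool y at 0 (world +x), beta
rng=np.random.default_rng(0)
for al in (72.5,):
  for b0 in (15,):
    R1=tilt(0,b0-al); zt=R1.as_matrix()[:,2]
    p1=np.array([.46,.262,.033])+.02*zt
    sols=[]
    for k in range(25):
        s,e=ik(a,p1,R1,j if k==0 else rng.uniform(LO,HI))
        if e<1e-4 and not any(np.abs(s-x).max()<.05 for x in sols): sols.append(s)
    print(b0-al,zt,sols)
E
```

```text
[ 0.448 -0.342 -0.015] [-0.895  0.68   1.99   0.599  0.435 -0.132]
-57.5 [ 0.    -0.843 -0.537] [array([ 0.721,  0.94 ,  1.601, -0.693,  1.442,  1.129])]
```

Call:
{"op": "play_rows", "data": {"commands": [0, 0, 0, 0, 0, 0, -1, 0, 0, 0, 0, 0, 0, -1, 0, 0, 0, 0, 0, 0, -1, 0, 0, 0, 0, 0, 0, -1, 0, 0, 0, 0, 0, -0.3, -1, 0, 0, 0, 0, 0, -0.3, -1, 0, 0, 0, 0, 0, 0, -1]}}

```text
clock: 15.25
tcp_pos: [0.4438, -0.3441, 0.0033]
ee_rot: [0.983, 0.132, 0.13, -0.017]
force: [0.4, 0.5, -1.9]
width: 0.626
finger_force: 30.0
```

```bash
python3 - <<'E'
from kin import *
np.set_printoptions(precision=4,suppress=True)
f=load("pics/w1.npz"); c=lambda L:np.array(L,float)/1.5625-.5*0
# automatic outline of the strip top: greyish-green low saturation vs wood
im=f["pixels"][30:100,165:295]; hsv=cv2.cvtColor(im,cv2.COLOR_BGR2HSV); 
m=((hsv[...,1]<75)&(hsv[...,2]>120)).astype(np.uint8); n,l,st,ce=cv2.connectedComponentsWithStats(m); i=1+st[1:,4].argmax(); print(st[i])
cn=max(cv2.findContours((l==i).astype(np.uint8),0,2)[0],key=cv2.contourArea); bx=cv2.approxPolyDP(cn,6,True).reshape(-1,2)+[165,30]; print(bx.tolist())
mr=cv2.minAreaRect(cn); b=cv2.boxPoints(mr)+[165,30]; P=at_z(f,b,.024); print(b.round(1).tolist()); print("rect",P,P.mean(0))
P=at_z(f,c([(275,71),(440,77),(438,138),(283,134)]),.024); print("pick",P,P.mean(0))
# left/right edge line fits
ys,xs=np.where(l==i); 
for nm,fn in (("left(+y)",np.min),("right(-y)",np.max)):
    X=np.arange(25,95); V=np.array([fn(ys[xs==x]) for x in X]); k=np.polyfit(X,V,1); V=np.polyval(k,X)
    P=at_z(f,np.c_[X+165,V+30+(-.5 if nm[0]=='l' else .5)],.024); print(nm,P[0],P[-1])
E
```

```text
[  10   15  107   49 4061]
[[175, 46], [183, 84], [207, 84], [213, 93], [214, 85], [278, 86], [278, 48]]
[[173.7, 91.9], [175.0, 44.4], [281.1, 47.3], [279.8, 94.9]]
rect [[0.3843 0.1958 0.024 ]
 [0.389  0.2568 0.024 ]
 [0.532  0.2581 0.024 ]
 [0.5338 0.1969 0.024 ]] [0.4598 0.2269 0.024 ]
pick [[0.3902 0.2556 0.024 ]
 [0.5328 0.2557 0.024 ]
 [0.534  0.2057 0.024 ]
 [0.395  0.2044 0.024 ]] [0.463  0.2303 0.024 ]
left(+y) [0.4091 0.2571 0.024 ] [0.5021 0.2578 0.024 ]
right(-y) [0.4073 0.2045 0.024 ] [0.504 0.207 0.024]
```

```bash
python3 - <<'E'
from kin import *
np.set_printoptions(precision=3,suppress=True)
t=load("pics/top0.npz");s=load("pics/scene0.npz"); k=1/1.5625
T=lambda *L:tri([t,s],[np.array(L[0])*k-.2,np.array(L[1])*k-.2])
print("black top",T((181,342),(158,246)))
print("box corner near-right",at_z(t,np.array([(207,322),(205,366),(168,366),(172,322)])*k,.03))
print("knob",T((215,310),(207,245)),"canister",T((215,213),(266,160)))
a=np.load("kin.npy")
p,Q,o=cur(); j=np.array(o["joints"])
pg=np.array([.4483,-.3424,-.0154]);Rg=tilt(-74.5,15); ct=Rg.inv().apply(np.array([.4431,-.3434,.005])-pg); nt=Rg.inv().apply([0,0,1]); print("plate in tool",ct,nt)
E
```

```text
black top [0.422 0.407 0.042]
box corner near-right [[0.46  0.361 0.03 ]
 [0.375 0.363 0.03 ]
 [0.374 0.436 0.03 ]
 [0.46  0.43  0.03 ]]
knob [0.484 0.352 0.018] canister [0.657 0.323 0.109]
plate in tool [ 0.    -0.    -0.021] [ 0.259  0.    -0.966]
```

Call:
{"op": "play_rows", "data": {"commands": [0, 0, 0, 0, 0, 0.4, -1, 0, 0, 0, 0, 0, 0.2, -1, 0, 0, 0, 0, 0, 0.02, -1, 0, 0, 0, 0, 0, 0, 0.5, 0, 0, 0, 0, 0, 0, 0.5, 0, 0, 0, 0, 0, 0, 0.5]}}

```text
clock: 15.85
tcp_pos: [0.4484, -0.3421, -0.0166]
ee_rot: [0.983, 0.132, 0.129, -0.018]
force: [0.3, -0.7, 0.3]
width: 0.746
finger_force: 0.0
```

```bash
python3 - <<'E'
from kin import *
np.set_printoptions(precision=4,suppress=True)
p,Q,o=cur(); print(p,o["force"],o["width"])
R1=tilt(-74.5,27.5); zt=R1.as_matrix()[:,2]; g=np.array([.4431,-.3434,.008])+.0229*zt; print(g)
q=plan(p,Q,p-.01*Q.as_matrix()[:,2],Q,.5); q=plan(*q,g-.006*zt,R1,.5); plan(*q,g,R1,.5)
E
```

```text
[ 0.4484 -0.3421 -0.0166] [ 0.3217 -0.6916  0.3413] 0.7460118727983975
[ 0.4533 -0.3406 -0.0123]
1 rows
0,0,0,0,0,-0.33,0.5
3 rows
0,0.7,-0.01,0.05,0,0.01,0.5, 0,0.69,-0.01,0.05,0,0.02,0.5, 0.01,0.7,-0.01,0.05,-0.01,0.02,0.5
1 rows
0,0,0,0,0,0.2,0.5
```

Call:
{"op": "play_rows", "data": {"commands": [0, 0, 0, 0, 0, -0.33, 0.5, 0, 0.7, 0, 0.05, 0, 0.02, 0.5, 0, 0.7, 0, 0.05, 0, 0.02, 0.5, 0, 0.7, 0, 0.05, 0, 0.02, 0.5, 0, 0, 0, 0, 0, 0.2, 0.5, 0, 0, 0, 0, 0, 0, 0.5, 0, 0, 0, 0, 0, 0, 0.5]}}

```text
clock: 16.55
tcp_pos: [0.4536, -0.3408, -0.012]
ee_rot: [0.963, 0.13, 0.236, -0.032]
force: [0.5, 0.7, 0.2]
width: 0.752
finger_force: 0.0
```

Call:
{"op": "play_rows", "data": {"commands": [0, 0, 0, 0, 0, 0, -1, 0, 0, 0, 0, 0, 0, -1, 0, 0, 0, 0, 0, 0, -1, 0, 0, 0, 0, 0, 0, -1]}}

```text
clock: 16.95
tcp_pos: [0.4536, -0.3408, -0.0118]
ee_rot: [0.962, 0.13, 0.236, -0.032]
force: [2.5, 1.3, 2.2]
width: 0.623
finger_force: 30.0
```

```bash
python3 - <<'E'
from kin import *
np.set_printoptions(precision=4,suppress=True)
a=np.load("kin.npy"); p,Q,o=cur(); j=np.array(o["joints"]); print(p,o["force"],o["width"],o["finger_force"],"rot err deg",np.degrees((Q.inv()*tilt(-74.5,27.5)).as_rotvec()))
C=np.array([.4431,-.3434,.005]); ct=Q.inv().apply(C-p); Rp=Q.inv()*tilt(-74.5,0)  # plate frame (as tool-down frame) in tool
np.savez("grip.npz",ct=ct,Rp=Rp.as_quat()); print(ct)
def lean(al,C):
    # tool pose so plate centre at C, plate turned by -al about world x, strip yaw ~0.7
    T=tilt(.7,-al)*Rp.inv(); return C-T.apply(ct),T
al=72.5; p1,R1=lean(al,np.array([.46,.2614+.008,.0301+.004])); print("lean tcp",p1,R1.as_matrix()[:,2])
jj=j; 
w1=np.array([.43,-.34,.27]); Rw=tilt(-60,10)
w2=np.array([.47,.02,.28]); Rw2=tilt(-15,0)
w3=p1+[0,.03,.10]
pts=[(w1,Rw),(w2,Rw2),(w3,R1),(p1,R1)]
for x,q in pts: jj,e=ik(a,x,q,jj); print(jj,e)
q=plan(p,Q,*pts[0],-1)
for x in pts[1:]: q=plan(*q,*x,-1)
E
```

```text
[ 0.4536 -0.3408 -0.0118] [2.5275 1.2526 2.2059] 0.6227492318875384 30.000907480716705 rot err deg [ 0.0729 -0.1042 -0.1446]
[-0.0018 -0.0003 -0.0199]
lean tcp [0.4604 0.2566 0.0187] [ 0.0099 -0.7058 -0.7084]
[-0.8824  0.2874  1.6869  0.1892  1.1451  0.0884] 6.661338147750939e-15
[-0.098   0.1796  1.7953  0.      1.1667  0.1638] 3.802466946868232e-14
[ 0.7249  0.733   1.5695 -0.5698  1.4398  0.9697] 1.3585410574279419e-11
[ 0.6903  0.8502  1.6625 -0.6183  1.2524  1.0705] 1.732578081004021e-09
10 rows
0.08,-0.29,-0.23,0.37,-0.02,-0.87,-1, 0.08,-0.29,-0.23,0.34,-0.03,-0.88,-1, 0.08,-0.3,-0.24,0.32,-0.02,-0.88,-1, 0.08,-0.29,-0.23,0.29,-0.02,-0.9,-1, 0.08,-0.29,-0.23,0.26,-0.02,-0.91,-1, 0.07,-0.29,-0.23,0.23,-0.03,-0.91,-1, 0.08,-0.29,-0.24,0.21,-0.02,-0.92,-1, 0.08,-0.29,-0.23,0.18,-0.03,-0.92,-1, 0.08,-0.3,-0.23,0.16,-0.03,-0.93,-1, 0.08,-0.29,-0.23,0.12,-0.04,-0.94,-1
13 rows
0.05,-0.12,-0.58,0.55,-0.75,0.07,-1, 0.05,-0.12,-0.57,0.59,-0.71,0.07,-1, 0.05,-0.12,-0.58,0.63,-0.68,0.06,-1, 0.05,-0.13,-0.57,0.68,-0.63,0.06,-1, 0.05,-0.12,-0.58,0.71,-0.6,0.05,-1, 0.05,-0.12,-0.57,0.75,-0.55,0.05,-1, 0.05,-0.12,-0.58,0.77,-0.5,0.04,-1, 0.05,-0.12,-0.58,0.81,-0.46,0.03,-1, 0.05,-0.12,-0.57,0.84,-0.4,0.02,-1, 0.05,-0.12,-0.58,0.86,-0.36,0.02,-1
0.05,-0.12,-0.57,0.88,-0.3,0,-1, 0.05,-0.13,-0.58,0.89,-0.25,0,-1, 0.05,-0.12,-0.57,0.91,-0.19,-0.02,-1
11 rows
-0.09,-0.68,-0.22,0.77,-0.24,0.49,-1, -0.1,-0.67,-0.23,0.81,-0.22,0.43,-1, -0.09,-0.68,-0.22,0.85,-0.21,0.37,-1, -0.1,-0.67,-0.23,0.87,-0.19,0.3,-1, -0.09,-0.68,-0.22,0.9,-0.17,0.25,-1, -0.1,-0.67,-0.22,0.91,-0.16,0.17,-1, -0.09,-0.68,-0.23,0.93,-0.13,0.11,-1, -0.1,-0.67,-0.22,0.94,-0.12,0.05,-1, -0.09,-0.68,-0.23,0.94,-0.09,-0.03,-1, -0.1,-0.67,-0.22,0.94,-0.07,-0.09,-1
-0.09,-0.68,-0.23,0.93,-0.04,-0.16,-1
4 rows
0,0,0,0.41,0,0.77,-1, 0,0,0,0.41,-0.01,0.76,-1, 0,0,0,0.41,0,0.77,-1, 0,0,0,0.41,-0.01,0.77,-1
```

Call:
{"op": "play_rows", "data": {"commands": [0.08, -0.29, -0.23, 0.37, -0.02, -0.87, -1, 0.08, -0.29, -0.23, 0.34, -0.03, -0.88, -1, 0.08, -0.3, -0.24, 0.32, -0.02, -0.88, -1, 0.08, -0.29, -0.23, 0.29, -0.02, -0.9, -1, 0.08, -0.29, -0.23, 0.26, -0.02, -0.91, -1, 0.07, -0.29, -0.23, 0.23, -0.03, -0.91, -1, 0.08, -0.29, -0.24, 0.21, -0.02, -0.92, -1, 0.08, -0.29, -0.23, 0.18, -0.03, -0.92, -1, 0.08, -0.3, -0.23, 0.16, -0.03, -0.93, -1, 0.08, -0.29, -0.23, 0.12, -0.04, -0.94, -1]}}

```text
clock: 17.95
tcp_pos: [0.4292, -0.3399, 0.2709]
ee_rot: [0.962, 0.258, 0.083, -0.023]
force: [-0.2, -0.1, -2.8]
width: 0.625
finger_force: 30.0
```

Call:
{"op": "play_rows", "data": {"commands": [0.05, -0.12, -0.58, 0.55, -0.75, 0.07, -1, 0.05, -0.12, -0.57, 0.59, -0.71, 0.07, -1, 0.05, -0.12, -0.58, 0.63, -0.68, 0.06, -1, 0.05, -0.13, -0.57, 0.68, -0.63, 0.06, -1, 0.05, -0.12, -0.58, 0.71, -0.6, 0.05, -1, 0.05, -0.12, -0.57, 0.75, -0.55, 0.05, -1, 0.05, -0.12, -0.58, 0.77, -0.5, 0.04, -1, 0.05, -0.12, -0.58, 0.81, -0.46, 0.03, -1, 0.05, -0.12, -0.57, 0.84, -0.4, 0.02, -1, 0.05, -0.12, -0.58, 0.86, -0.36, 0.02, -1]}}

```text
clock: 18.95
tcp_pos: [0.4603, -0.0621, 0.2772]
ee_rot: [0.844, 0.535, 0.019, -0.005]
force: [0.5, -0.2, -1.7]
width: 0.622
finger_force: 30.0
```

```bash
python3 - <<'E'
from kin import *
np.set_printoptions(precision=4,suppress=True)
a=np.load("kin.npy"); p,Q,o=cur(); j=np.array(o["joints"]); print(p,j,o["width"],o["finger_force"])
g=np.load("grip.npz"); ct=g["ct"];Rp=R.from_quat(g["Rp"])
def lean(al,C):
    T=tilt(.7,-al)*Rp.inv(); return C-T.apply(ct),T
p1,R1=lean(72.5,np.array([.46,.2614+.008,.0301+.004]))
q=plan(p,Q,[.47,.02,.28],tilt(-15,0),-1); q=plan(*q,p1+[0,.03,.10],R1,-1)
E
```

```text
[ 0.4603 -0.0621  0.2772] [-0.2996  0.1623  1.8257  0.0402  1.1367  0.1246] 0.6223761814876989 29.99744027853012
3 rows
0.05,-0.12,-0.57,0.87,-0.29,0,-1, 0.05,-0.12,-0.57,0.89,-0.24,-0.01,-1, 0.05,-0.12,-0.57,0.9,-0.19,-0.02,-1
11 rows
-0.1,-0.68,-0.22,0.77,-0.24,0.49,-1, -0.09,-0.67,-0.23,0.81,-0.22,0.43,-1, -0.1,-0.68,-0.22,0.85,-0.21,0.37,-1, -0.09,-0.67,-0.22,0.87,-0.19,0.3,-1, -0.1,-0.68,-0.23,0.9,-0.17,0.25,-1, -0.09,-0.67,-0.22,0.91,-0.15,0.17,-1, -0.1,-0.68,-0.23,0.93,-0.14,0.11,-1, -0.09,-0.67,-0.22,0.94,-0.11,0.04,-1, -0.1,-0.68,-0.22,0.94,-0.09,-0.02,-1, -0.09,-0.67,-0.23,0.93,-0.07,-0.09,-1
-0.1,-0.68,-0.22,0.93,-0.04,-0.16,-1
```

Call:
{"op": "play_rows", "data": {"commands": [0.05, -0.12, -0.57, 0.87, -0.29, 0, -1, 0.05, -0.12, -0.57, 0.89, -0.24, 0, -1, 0.05, -0.12, -0.57, 0.9, -0.19, 0, -1, -0.1, -0.68, -0.22, 0.77, -0.24, 0.49, -1, -0.09, -0.67, -0.23, 0.81, -0.22, 0.43, -1, -0.1, -0.68, -0.22, 0.85, -0.21, 0.37, -1, -0.09, -0.67, -0.22, 0.87, -0.19, 0.3, -1, -0.1, -0.68, -0.23, 0.9, -0.17, 0.25, -1, -0.09, -0.67, -0.22, 0.91, -0.15, 0.17, -1, -0.1, -0.68, -0.23, 0.93, -0.14, 0.11, -1]}}

```text
clock: 19.95
tcp_pos: [0.4646, 0.1898, 0.1762]
ee_rot: [0.717, 0.652, -0.174, 0.178]
force: [0.3, -0.3, -2.4]
width: 0.627
finger_force: 30.0
```

Call:
{"op": "play_rows", "data": {"commands": [-0.09, -0.67, -0.22, 0.94, -0.11, 0.04, -1, -0.1, -0.68, -0.22, 0.94, -0.09, -0.02, -1, -0.09, -0.67, -0.23, 0.93, -0.07, -0.09, -1, -0.1, -0.68, -0.22, 0.93, -0.04, -0.16, -1, 0, 0, 0, 0, 0, 0, -1, 0, 0, 0, 0, 0, 0, -1]}}

```text
clock: 20.55
tcp_pos: [0.4612, 0.2859, 0.1172]
ee_rot: [0.65, 0.657, -0.268, 0.272]
force: [0.3, 0.3, -1.7]
width: 0.625
finger_force: 30.0
```

```bash
cat >> kin.py <<'E'
_g=None
def lean(al,C):
    g=np.load("grip.npz"); ct=g["ct"];Rp=R.from_quat(g["Rp"]); T=tilt(.7,-al)*Rp.inv(); return np.array(C)-T.apply(ct),T
E
python3 - <<'E'
from kin import *
np.set_printoptions(precision=4,suppress=True)
p,Q,o=cur(); print(p,o["force"],o["width"],o["finger_force"])
p1,R1=lean(72.5,[.46,.2614+.010,.0301+.005]); print("err",p-p1,np.degrees((Q.inv()*R1).as_rotvec()))
q=plan(p,Q,p1,R1,-1)
print(Q.inv().apply([0,-.001,0])/.03,Q.inv().apply([0,0,-.001])/.03)
E
```

```text
[0.4612 0.2859 0.1172] [ 0.2652  0.2992 -1.6614] 0.6251801409924481 29.999360740184784
err [0.0008 0.0273 0.0975] [-0.05    0.007  -0.0174]
4 rows
0,0,0,0.41,-0.01,0.74,-1, 0,0,0,0.41,-0.01,0.73,-1, -0.01,0,0,0.42,-0.01,0.74,-1, 0,0,0,0.41,-0.01,0.73,-1
[-0.0236 -0.0003  0.0235] [ 0.0235 -0.0001  0.0236]
```

Call:
{"op": "play_rows", "data": {"commands": [0, 0, 0, 0.41, -0.01, 0.74, -1, 0, 0, 0, 0.41, -0.01, 0.74, -1, 0, 0, 0, 0.41, -0.01, 0.74, -1, 0, 0, 0, 0.41, -0.01, 0.73, -1, 0, 0, 0, 0, 0, 0, -1, 0, 0, 0, 0, 0, 0, -1]}}

```text
clock: 21.15
tcp_pos: [0.4616, 0.2577, 0.0221]
ee_rot: [0.652, 0.656, -0.267, 0.272]
force: [0.4, 0.3, -1.4]
width: 0.623
finger_force: 30.0
```

Call:
{"op": "play_rows", "data": {"commands": [0, 0, 0, 0.05, 0, 0.05, -1, 0, 0, 0, 0.05, 0, 0.05, -1, 0, 0, 0, 0, 0, 0, -1]}}

```text
clock: 21.45
tcp_pos: [0.4612, 0.2583, 0.0171]
ee_rot: [0.651, 0.656, -0.267, 0.272]
force: [-0.3, 0.7, -1.9]
width: 0.621
finger_force: 30.0
```

```bash
python3 - <<'E'
from kin import *
np.set_printoptions(precision=4,suppress=True)
p,Q,o=cur(); p1,R1=lean(72.5,[.46,.2614,.0301]); print("above goal",p-p1,np.degrees((Q.inv()*R1).as_rotvec()),o["force"])
from cell import optics
f=optics.grab_frame("scene"); np.savez("pics/s2.npz",**f)
E
```

```text
above goal [0.0007 0.0097 0.0024] [-0.0116 -0.0743 -0.1371] [-0.2696  0.745  -1.9309]
```

Call:
{"op": "play_rows", "data": {"commands": [0, 0, 0, 0.035, 0, 0.035, -1, 0, 0, 0, 0, 0, 0, -1]}}

```text
clock: 21.7
tcp_pos: [0.461, 0.2581, 0.0151]
ee_rot: [0.651, 0.656, -0.267, 0.272]
force: [-0.3, -0.5, -1.4]
width: 0.621
finger_force: 30.0
```

Call:
{"op": "play_rows", "data": {"commands": [0, 0, 0, 0.02, 0, 0.02, -1, 0, 0, 0, 0, 0, 0, -1]}}

```text
clock: 21.9
tcp_pos: [0.461, 0.258, 0.0142]
ee_rot: [0.651, 0.656, -0.268, 0.272]
force: [-0.0, -0.6, -0.6]
width: 0.625
finger_force: 30.0
```

Call:
{"op": "play_rows", "data": {"commands": [0, 0, 0, 0.02, 0, 0.02, -1, 0, 0, 0, 0, 0, 0, -1]}}

```text
clock: 22.1
tcp_pos: [0.4611, 0.2579, 0.0138]
ee_rot: [0.651, 0.656, -0.268, 0.272]
force: [-0.6, -0.1, 2.8]
width: 0.624
finger_force: 30.0
```

Call:
{"op": "play_rows", "data": {"commands": [0, 0, 0, -0.08, 0, 0.06, -1, 0, 0, 0, -0.07, 0, 0.07, -1, 0, 0, 0, 0, 0, 0, -1]}}

```text
clock: 22.4
tcp_pos: [0.4611, 0.2517, 0.0139]
ee_rot: [0.651, 0.656, -0.267, 0.272]
force: [0.8, -0.1, 0.2]
width: 0.627
finger_force: 30.0
```

Call:
{"op": "play_rows", "data": {"commands": [0, 0, 0, -0.035, 0, 0.035, -1, 0, 0, 0, 0, 0, 0, -1]}}

```text
clock: 22.6
tcp_pos: [0.4612, 0.2505, 0.0138]
ee_rot: [0.651, 0.656, -0.267, 0.272]
force: [-0.2, 0.5, -0.9]
width: 0.625
finger_force: 30.0
```

Call:
{"op": "play_rows", "data": {"commands": [0, 0, 0, -0.025, 0, 0.025, -1, 0, 0, 0, 0, 0, 0, -1]}}

```text
clock: 22.8
tcp_pos: [0.4611, 0.2495, 0.0138]
ee_rot: [0.651, 0.656, -0.267, 0.272]
force: [0.6, 0.9, -0.5]
width: 0.622
finger_force: 30.0
```

Call:
{"op": "play_rows", "data": {"commands": [0, 0, 0, -0.02, 0, 0.02, -1, 0, 0, 0, 0, 0, 0, -1]}}

```text
clock: 23.0
tcp_pos: [0.4612, 0.249, 0.0138]
ee_rot: [0.651, 0.656, -0.267, 0.272]
force: [-0.3, 3.5, 0.1]
width: 0.63
finger_force: 30.0
```

Call:
{"op": "play_rows", "data": {"commands": [0, 0, 0, -0.02, 0, 0.02, -1, 0, 0, 0, 0, 0, 0, -1]}}

```text
clock: 23.2
tcp_pos: [0.4612, 0.2488, 0.0138]
ee_rot: [0.651, 0.656, -0.266, 0.272]
force: [-1.3, 7.6, 1.4]
width: 0.621
finger_force: 30.0
```

Call:
{"op": "play_rows", "data": {"commands": [0, 0, 0, -0.015, 0, 0.015, -1, 0, 0, 0, 0, 0, 0, -1]}}

```text
clock: 23.4
tcp_pos: [0.4612, 0.2486, 0.0138]
ee_rot: [0.652, 0.656, -0.266, 0.272]
force: [-3.0, 11.0, 1.6]
width: 0.63
finger_force: 30.0
```

Call:
{"op": "play_rows", "data": {"commands": [0, 0, 0, 0.04, 0, -0.03, -1, 0, 0, 0, 0.015, 0, 0.015, -1, 0, 0, 0, 0, 0, 0, -1]}}

```text
clock: 23.7
tcp_pos: [0.4612, 0.2489, 0.0136]
ee_rot: [0.651, 0.656, -0.267, 0.273]
force: [-1.0, 5.9, 7.4]
width: 0.624
finger_force: 30.0
```

Call:
{"op": "play_rows", "data": {"commands": [0, 0, 0, 0.005, 0, -0.012, -1, 0, 0, 0, 0, 0, 0, 0.5, 0, 0, 0, 0, 0, 0, 0.5, 0, 0, 0, 0, 0, 0, 0.5, 0, 0, 0, 0, 0, 0, 0.5]}}

```text
clock: 24.2
tcp_pos: [0.4611, 0.2488, 0.013]
ee_rot: [0.651, 0.656, -0.268, 0.272]
force: [-0.6, 0.3, -0.2]
width: 0.75
finger_force: 0.0
```

```bash
python3 - <<'E'
from kin import *
np.set_printoptions(precision=4,suppress=True)
a=np.load("kin.npy");p,Q,o=cur(); print(p,Q.as_matrix(),o["force"],o["width"])
from cell import optics
f=optics.grab_frame("wrist"); np.savez("pics/w7.npz",**f); f2=optics.grab_frame("scene"); np.savez("pics/s3.npz",**f2)
# regrasp: tool z down the plate, tool y along plate normal (either sign)
al=72.5; u=np.array([0,-np.cos(np.radians(al)),np.sin(np.radians(al))]); C=np.array([.4605,.2618,.0301])
j=np.array(o["joints"])
for s in (1,-1):
    # tool y = s*n ; n=(0,-sin,-cos)
    z=-u; y=s*np.array([0,-np.sin(np.radians(al)),-np.cos(np.radians(al))]); R1=R.from_matrix(np.c_[np.cross(y,z),y,z])
    for d in(.0,.06):
        P=C+u*(.03-.019-.0206+d); print(s,d,P,*ik(a,P,R1,[.4,.6,1.6,0,1.1,.4-s*1.57]))
E
```

```text
[0.4611 0.2488 0.013 ] [[-0.0043  1.      0.0087]
 [ 0.7085  0.0092 -0.7056]
 [-0.7057  0.0031 -0.7085]] [-0.5956  0.2682 -0.2132] 0.7496377492784966
1 0.0 [0.4605 0.2647 0.0209] [0.2322 0.5975 2.0456 0.6374 0.5141 1.2411] 8.872434037465737e-12
1 0.06 [0.4605 0.2466 0.0782] [0.1959 0.4882 2.0234 0.5205 0.6349 1.3435] 5.463793270860548e-12
-1 0.0 [0.4605 0.2647 0.0209] [0.3323 0.6039 2.2759 2.381  0.1805 2.69  ] 0.32390581785222344
-1 0.06 [0.4605 0.2466 0.0782] [0.347  0.476  2.2861 2.4187 0.0788 2.69  ] 0.3905382054740333
```

```bash
cat >> kin.py <<'E'
def regrasp(d,C,al=72.5,depth=.019,yaw=.7):
    u=np.array([0,-np.cos(np.radians(al)),np.sin(np.radians(al))]); n=np.array([0,-np.sin(np.radians(al)),-np.cos(np.radians(al))]); z=-u
    return np.array(C)+u*(.03-depth-.0206+d), R.from_euler('z',yaw,degrees=True)*R.from_matrix(np.c_[np.cross(n,z),n,z])
E
python3 - <<'E'
from kin import *
np.set_printoptions(precision=3,suppress=True)
a=np.load("kin.npy");p,Q,o=cur(); j=np.array(o["joints"]); zt=Q.as_matrix()[:,2]
A=p-.07*zt; q=plan(p,Q,A,Q,.5)
P,R1=regrasp(.10,[.4605,.2618,.0301]); M=np.array([.46,.28,.20]); 
rv=(q[1].inv()*R1).as_rotvec(); Rm=q[1]*R.from_rotvec(rv*.5)
for x,r in ((A,Q),(M,Rm),(P,R1)): j,e=ik(a,x,r,j); print(x,r.as_matrix()[:,2],j,e)
q=plan(*q,M,Rm,.5);q=plan(*q,P,R1,.0)
E
```

```text
3 rows
0,0,0,0,0,-0.78,0.5, 0,0,0,0,0,-0.78,0.5, 0,0,0,0,0,-0.77,0.5
[0.46  0.298 0.063] [ 0.009 -0.706 -0.709] [ 0.737  0.816  1.568 -0.569  1.376  1.024] 1.3558598688234724e-12
[0.46 0.28 0.2 ] [-0.225 -0.233 -0.946] [ 0.48   0.508  1.555 -0.105  1.393  1.318] 4.6351811278100286e-15
[0.461 0.235 0.116] [-0.004  0.301 -0.954] [0.171 0.421 1.997 0.462 0.728 1.381] 1.3322676295501878e-14
7 rows
0.58,0.58,0.95,-0.52,0,-0.4,0.5, 0.58,0.57,0.95,-0.5,0.02,-0.44,0.5, 0.58,0.58,0.96,-0.47,0.05,-0.46,0.5, 0.58,0.58,0.95,-0.43,0.06,-0.5,0.5, 0.57,0.57,0.95,-0.39,0.07,-0.52,0.5, 0.58,0.58,0.95,-0.36,0.08,-0.55,0.5, 0.58,0.57,0.95,-0.31,0.07,-0.58,0.5
7 rows
0.58,0.58,0.95,-0.01,0.15,0.43,0, 0.58,0.57,0.96,-0.02,0.18,0.41,0, 0.58,0.58,0.95,-0.03,0.21,0.41,0, 0.58,0.58,0.95,-0.02,0.23,0.38,0, 0.58,0.57,0.95,-0.03,0.26,0.37,0, 0.58,0.58,0.95,-0.02,0.28,0.36,0, 0.57,0.58,0.96,-0.01,0.31,0.33,0
```

Call:
{"op": "play_rows", "data": {"commands": [0, 0, 0, 0, 0, -0.5, 0.5, 0, 0, 0, 0, 0, -0.9, 0.5, 0, 0, 0, 0, 0, -0.93, 0.5, 0.58, 0.58, 0.95, -0.52, 0, -0.4, 0.5, 0.58, 0.57, 0.95, -0.5, 0.02, -0.44, 0.5, 0.58, 0.58, 0.96, -0.47, 0.05, -0.46, 0.5, 0.58, 0.58, 0.95, -0.43, 0.06, -0.5, 0.5, 0.57, 0.57, 0.95, -0.39, 0.07, -0.52, 0.5, 0.58, 0.58, 0.95, -0.36, 0.08, -0.55, 0.5, 0.58, 0.57, 0.95, -0.31, 0.07, -0.58, 0.5]}}

```text
clock: 25.3
tcp_pos: [0.4601, 0.2807, 0.202]
ee_rot: [0.915, 0.368, -0.149, 0.065]
force: [0.2, 0.6, 0.7]
width: 0.75
finger_force: 0.0
```

Call:
{"op": "play_rows", "data": {"commands": [0.58, 0.58, 0.95, -0.01, 0.15, 0.43, 0, 0.58, 0.57, 0.96, -0.02, 0.18, 0.41, 0, 0.58, 0.58, 0.95, -0.03, 0.21, 0.41, 0, 0.58, 0.58, 0.95, -0.02, 0.23, 0.38, 0, 0.58, 0.57, 0.95, -0.03, 0.26, 0.37, 0, 0.58, 0.58, 0.95, -0.02, 0.28, 0.36, 0, 0.57, 0.58, 0.96, -0.01, 0.31, 0.33, 0, 0, 0, 0, 0, 0, 0, 0, 0, 0, 0, 0, 0, 0, 0]}}

```text
clock: 26.2
tcp_pos: [0.4611, 0.235, 0.1174]
ee_rot: [0.988, 0.007, -0.001, -0.152]
force: [0.8, 0.3, 0.6]
width: 0.494
finger_force: 0.0
```

```bash
python3 - <<'E'
from kin import *
np.set_printoptions(precision=4,suppress=True)
p,Q,o=cur(); P,R1=regrasp(.10,[.4605,.2618,.0301]); print(p-P,np.degrees((Q.inv()*R1).as_rotvec()),o["width"])
from cell import optics
f=optics.grab_frame("wrist"); np.savez("pics/w8.npz",**f); s=optics.grab_frame("scene"); np.savez("pics/s4.npz",**s)
c=proj(f,[.4605,.2528,.0587])[0]; cs=proj(s,[.4605,.2618,.03])[0]; print(c,cs); w5=load("pics/w5.npz"); c5=proj(w5,[.4138,.0977,.046])[0]; print(c5)
K=lambda f,c,w,h,k:crop(f,int(np.clip(c[0]-w/2,0,512-w)),int(np.clip(c[1]-h/2,0,384-h)),w,h,k,10)
im=np.zeros((600,800,3),np.uint8); im[:400,:800]=K(f,c,160,80,5); im[400:,:400]=K(s,cs,100,50,4); im[400:,400:]=K(w5,c5,100,50,4)
cv2.imwrite("pics/comp.png",im)
E
```

```text
[0.0006 0.0004 0.0011] [ 0.0358 -0.0013  0.1347] 0.4941688749985019
[255.524  196.5756] [151.0177 167.1637]
[254.037  175.7867]
```

View pics/comp.png

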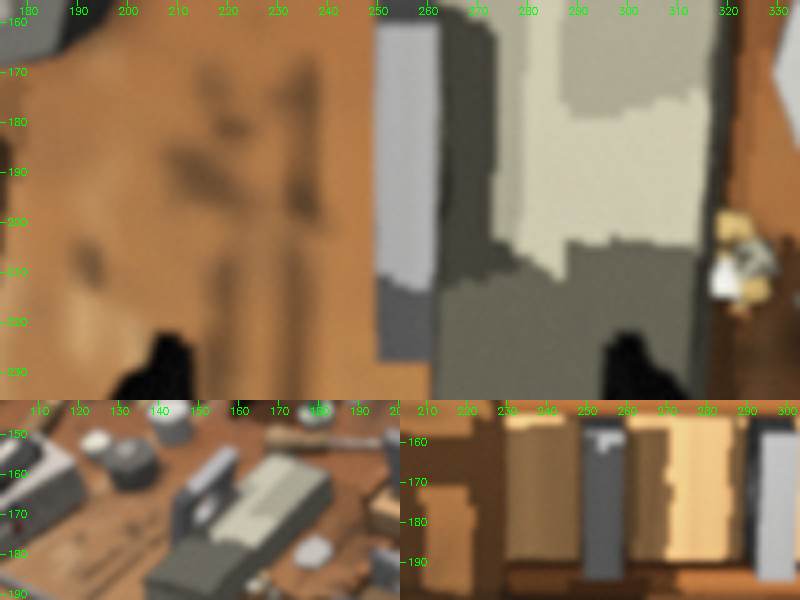

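The die leans steadily against the strip, with its top edge at crop x 375–440, y 25–360. The small die stands down in block_s's -x slot.

```bash
python3 - <<'E'
from kin import *
np.set_printoptions(precision=4,suppress=True)
f=load("pics/w8.npz"); c=proj(f,[.4605,.2528,.0587])[0]; x0=int(c[0]-80);y0=int(c[1]-40)
uv=np.array([(375,25),(440,25),(432,362),(375,362)])/5+[x0-.5,y0-.5]
al=np.radians(72.5);u=np.array([0,-np.cos(al),np.sin(al)]);T=np.array([.4605,.2618,.0301])+.03*u
o_,d=ray(f,uv); P=o_+d*(((T-o_)@u)/(d@u))[:,None]; print(P,P.mean(0),"exp",T,(P[0]-P[1]),P[0]-P[3],P[1]-P[2])
p,Q,o=cur(); zt=Q.as_matrix()[:,2]; print("tool frame offset of top centre",Q.inv().apply(P.mean(0)-p))
E
```

```text
[[0.4914 0.258  0.0603]
 [0.4916 0.2479 0.0572]
 [0.4318 0.2479 0.0572]
 [0.4317 0.2573 0.0601]] [0.4616 0.2528 0.0587] exp [0.4605 0.2528 0.0587] [-0.0002  0.0101  0.0032] [0.0597 0.0006 0.0002] [ 0.0598 -0.     -0.    ]
tool frame offset of top centre [0.0004 0.0012 0.0612]
```

Call:
{"op": "play_rows", "data": {"commands": [0, 0, 0, 0, 0.03, 0.6, -0.37, 0, 0, 0, 0, 0, 0.8, -0.37, 0, 0, 0, 0, 0, 0.8, -0.37, 0, 0, 0, 0, 0, 0.7, -0.37, 0, 0, 0, 0, 0, 0.43, -0.37, 0, 0, 0, 0, 0, 0, -0.37, 0, 0, 0, 0, 0, 0, -0.37]}}

```text
clock: 27.0
tcp_pos: [0.4605, 0.2643, 0.0214]
ee_rot: [0.988, 0.007, -0.001, -0.152]
force: [-0.6, 0.4, -0.1]
width: 0.316
finger_force: 0.0
```

Call:
{"op": "play_rows", "data": {"commands": [0, 0, 0, 0, 0, 0, -1, 0, 0, 0, 0, 0, 0, -1, 0, 0, 0, 0, 0, 0, -1, 0, 0, 0, 0, 0, 0, -1]}}

```text
clock: 27.4
tcp_pos: [0.4605, 0.2641, 0.0215]
ee_rot: [0.988, 0.006, -0.0, -0.152]
force: [-0.0, 2.1, 4.9]
width: 0.097
finger_force: 29.9
```

```bash
python3 - <<'E'
from kin import *
np.set_printoptions(precision=3,suppress=True)
a=np.load("kin.npy");p,Q,o=cur(); j=np.array(o["joints"]); print(Q.as_matrix())
A=p+[0,.004,.125]; F=np.array([.5912,.1326,.125])
R2=down(2.1)
for x,r in ((A,Q),((A+F)/2,Q*R.from_rotvec((Q.inv()*R2).as_rotvec()/2)),(F,R2)): j,e=ik(a,x,r,j); print(x,j,e)
q=plan(p,Q,A,Q,-1); q=plan(*q,F,R2,-1)
E
```

```text
[[ 1.     0.011 -0.003]
 [ 0.012 -0.954  0.301]
 [ 0.001 -0.301 -0.954]]
[0.461 0.268 0.147] [0.238 0.388 1.941 0.427 0.787 1.498] 8.326672684688674e-16
[0.526 0.2   0.136] [0.162 0.48  1.772 0.2   0.94  0.796] 3.0643145659814403e-10
[0.591 0.133 0.125] [0.112 0.538 1.681 0.    0.922 0.075] 5.551115123125783e-16
5 rows
0,0,0,0,-0.28,-0.79,-1, 0,0,0,0,-0.27,-0.78,-1, 0,0,0,0,-0.28,-0.79,-1, 0,0,0,0,-0.28,-0.79,-1, 0,0,0,0.01,-0.27,-0.78,-1
16 rows
-0.14,-0.15,-0.94,0.27,0.29,-0.04,-1, -0.14,-0.14,-0.95,0.24,0.31,-0.05,-1, -0.14,-0.15,-0.94,0.2,0.33,-0.04,-1, -0.15,-0.14,-0.95,0.17,0.35,-0.04,-1, -0.14,-0.15,-0.94,0.14,0.37,-0.03,-1, -0.14,-0.15,-0.95,0.1,0.38,-0.03,-1, -0.14,-0.14,-0.94,0.05,0.39,-0.03,-1, -0.14,-0.15,-0.94,0.02,0.4,-0.02,-1, -0.14,-0.14,-0.95,-0.02,0.39,-0.02,-1, -0.14,-0.15,-0.94,-0.05,0.39,-0.01,-1
-0.15,-0.15,-0.95,-0.1,0.38,0,-1, -0.14,-0.14,-0.94,-0.14,0.37,0,-1, -0.14,-0.15,-0.95,-0.17,0.36,0.01,-1, -0.14,-0.14,-0.94,-0.2,0.34,0.02,-1, -0.14,-0.15,-0.94,-0.24,0.31,0.03,-1, -0.14,-0.15,-0.95,-0.26,0.29,0.04,-1
```

Call:
{"op": "play_rows", "data": {"commands": [0, 0, 0, 0, -0.12, -0.3, -1, 0, 0, 0, 0, -0.3, -0.8, -1, 0, 0, 0, 0, -0.33, -0.95, -1, 0, 0, 0, 0, -0.33, -0.95, -1, 0, 0, 0, 0, -0.3, -0.93, -1, -0.14, -0.15, -0.94, 0.27, 0.29, -0.04, -1, -0.14, -0.14, -0.95, 0.24, 0.31, -0.05, -1, -0.14, -0.15, -0.94, 0.2, 0.33, -0.04, -1, -0.15, -0.14, -0.95, 0.17, 0.35, -0.04, -1, -0.14, -0.15, -0.94, 0.14, 0.37, -0.03, -1]}}

```text
clock: 28.4
tcp_pos: [0.501, 0.2249, 0.1395]
ee_rot: [0.961, 0.255, -0.001, -0.11]
force: [0.2, -0.1, -2.6]
width: 0.101
finger_force: 29.8
```

Call:
{"op": "play_rows", "data": {"commands": [-0.14, -0.15, -0.95, 0.1, 0.38, -0.03, -1, -0.14, -0.14, -0.94, 0.05, 0.39, -0.03, -1, -0.14, -0.15, -0.94, 0.02, 0.4, -0.02, -1, -0.14, -0.14, -0.95, -0.02, 0.39, -0.02, -1, -0.14, -0.15, -0.94, -0.05, 0.39, 0, -1, -0.15, -0.15, -0.95, -0.1, 0.38, 0, -1, -0.14, -0.14, -0.94, -0.14, 0.37, 0, -1, -0.14, -0.15, -0.95, -0.17, 0.36, 0, -1, -0.14, -0.14, -0.94, -0.2, 0.34, 0.02, -1, -0.14, -0.15, -0.94, -0.24, 0.31, 0.03, -1]}}

```text
clock: 29.4
tcp_pos: [0.5826, 0.1402, 0.1261]
ee_rot: [0.728, 0.686, -0.001, -0.01]
force: [-1.0, -0.8, -2.0]
width: 0.102
finger_force: 29.8
```

Call:
{"op": "play_rows", "data": {"commands": [-0.14, -0.15, -0.95, -0.26, 0.29, 0.04, -1, 0, 0, 0, 0, 0, 0, -1, 0, 0, 0, 0, 0, 0, -1]}}

```text
clock: 29.7
tcp_pos: [0.5902, 0.1325, 0.1245]
ee_rot: [0.695, 0.719, -0.001, -0.0]
force: [-0.2, -0.4, -2.1]
width: 0.103
finger_force: 29.8
```

```bash
python3 - <<'E'
from kin import *
np.set_printoptions(precision=4,suppress=True)
p,Q,o=cur(); print(p,o["width"],o["finger_force"],np.degrees((Q.inv()*down(2.1)).as_rotvec()),o["force"])
plan(p,Q,[.5912,.1326,.105],down(2.1),-1)
E
```

```text
[0.5902 0.1325 0.1245] 0.10274009492661187 29.844399195571896 [-0.0994  0.0612 -0.161 ] [-0.1509 -0.3612 -2.09  ]
1 rows
-0.02,0.01,-0.03,0,0.03,0.65,-1
```

Call:
{"op": "play_rows", "data": {"commands": [-0.02, 0.01, -0.03, 0, 0.03, 0.65, -1, 0, 0, 0, 0, 0, 0.65, -1, 0, 0, 0, 0, 0, 0, -1, 0, 0, 0, 0, 0, 0, -1]}}

```text
clock: 30.1
tcp_pos: [0.5914, 0.1328, 0.0857]
ee_rot: [0.693, 0.721, 0.0, 0.0]
force: [0.4, -0.3, -2.3]
width: 0.107
finger_force: 29.8
```

```bash
python3 - <<'E'
from kin import *
np.set_printoptions(precision=1,suppress=True,linewidth=200)
p,Q,o=cur(); print(p.round(4),np.degrees((Q.inv()*down(2.1)).as_rotvec()))
from cell import optics
f=optics.grab_frame("wrist"); np.savez("pics/w9.npz",**f)
th=np.radians(2.1);c,s=np.cos(th),np.sin(th)
def B(x,y,z): return [.5686+x*c-y*s,.1329+x*s+y*c,z]   # block_l as measured
def Pl(x,y,z): return (p+Q.apply([y+.0011,x,z])).tolist()  # plate; tool z
zb=.021;zt=-.039
print("plate bot +y",proj(f,[Pl(-.005,.03,zb),Pl(.005,.03,zb)]).ravel(),"top +y",proj(f,[Pl(-.005,.03,zt),Pl(.005,.03,zt)]).ravel())
for x in (.0,.023,.04): print("cheek x",x,"outer",proj(f,[B(x,.0395,.032)])[0],"inner",proj(f,[B(x,.0315,.032)])[0],"wood -y",proj(f,[B(x,-.0315,.022)])[0],"cheek- in/out",proj(f,[B(x,-.0315,.032),B(x,-.0395,.032)]).ravel())
print("slot edges at y=.0315 z22",proj(f,[B(.0165,.028,.022),B(.0295,.028,.022)]).ravel(),"block +x end",proj(f,[B(.0505,.02,.022)])[0])
im=f["pixels"].astype(int)
for n,P in (("x0",B(0,.0355,.032)),("x.023",B(.023,.0355,.032)),("x.04",B(.04,.0355,.032))):
    u=int(round(proj(f,[P])[0][0])); print(n,"col",u,[tuple(im[v,u]) for v in range(120,0,-1)][:0], " ".join(f"{v}:{im[v,u-1:u+2].mean(0).astype(int).tolist()}" for v in range(int(proj(f,[P])[0][1])-14,int(proj(f,[P])[0][1])+14)))
u=int(proj(f,[Pl(0,.03,zb)])[0][0]); v0=int(proj(f,[Pl(0,.03,zb)])[0][1]); print("plate col",u," ".join(f"{v}:{im[v,u-1:u+2].mean(0).astype(int).tolist()}" for v in range(v0-12,v0+12)))
v=v0+8; print("plate row",v," ".join(f"{u_}:{im[v,u_].sum()//3}" for u_ in range(u-20,u+21)))
vs=int(proj(f,[B(.023,.030,.022)])[0][1])+4; print("slot row",vs," ".join(f"{u_}:{im[vs,u_].sum()//3}" for u_ in range(u-20,u+31)))
E
```

```text
[0.6 0.1 0.1] [ 0.  -0.   0.1]
plate bot +y [246.3 172.3 260.7 172.4] top +y [243.4 201.3 263.  201.3]
cheek x 0.0 outer [224.5 150.3] inner [224.8 160.4] wood -y [227.5 228.5] cheek- in/out [226.5 233.4 226.7 242. ]
cheek x 0.023 outer [254.  150.4] inner [254.  160.5] wood -y [253.7 228.6] cheek- in/out [253.7 233.5 253.6 242. ]
cheek x 0.04 outer [275.8 150.5] inner [275.5 160.6] wood -y [273.1 228.6] cheek- in/out [273.7 233.6 273.5 242.1]
slot edges at y=.0315 z22 [246.  162.1 261.9 162.2] block +x end [287.1 171.7]
x0 col 225 [] 141:[61, 108, 175] 142:[60, 108, 175] 143:[59, 106, 172] 144:[52, 94, 153] 145:[43, 84, 128] 146:[46, 99, 137] 147:[49, 104, 146] 148:[35, 72, 106] 149:[26, 48, 78] 150:[35, 62, 102] 151:[51, 95, 156] 152:[69, 127, 201] 153:[78, 143, 221] 154:[81, 147, 225] 155:[81, 147, 223] 156:[78, 144, 219] 157:[75, 138, 212] 158:[69, 127, 199] 159:[72, 125, 191] 160:[104, 164, 221] 161:[144, 211, 246] 162:[158, 226, 250] 163:[158, 226, 250] 164:[158, 225, 249] 165:[155, 222, 249] 166:[140, 205, 243] 167:[112, 170, 215] 168:[93, 142, 184]
x.023 col 254 [] 141:[46, 7
[... 1553 characters left out ...]
:121 236:120 237:118 238:116 239:111 240:111 241:110 242:109 243:108 244:103 245:87 246:70 247:67 248:71 249:70 250:70 251:70 252:72 253:71 254:71 255:69 256:71 257:70 258:72 259:70 260:71 261:72 262:73 263:72 264:76 265:79 266:78 267:77 268:79 269:78 270:77 271:77 272:76 273:78
slot row 163 233:222 234:221 235:220 236:217 237:216 238:214 239:212 240:211 241:209 242:209 243:207 244:198 245:174 246:166 247:191 248:207 249:216 250:217 251:217 252:217 253:218 254:216 255:201 256:160 257:121 258:114 259:113 260:112 261:129 262:174 263:203 264:214 265:216 266:217 267:218 268:218 269:217 270:217 271:215 272:212 273:210 274:209 275:209 276:212 277:217 278:220 279:221 280:220 281:219 282:219 283:219
```

Call:
{"op": "play_rows", "data": {"commands": [0, 0, 0, 0, 0, 0.6, -1, 0, 0, 0, 0, 0, 0.5, -1, 0, 0, 0, 0, 0, 0.25, -1, 0, 0, 0, 0, 0, 0, -1]}}

```text
clock: 30.55
tcp_pos: [0.5915, 0.1326, 0.0447]
ee_rot: [0.693, 0.721, 0.0, 0.0]
force: [-0.5, -0.7, -2.6]
width: 0.106
finger_force: 29.8
```

Call:
{"op": "play_rows", "data": {"commands": [0, 0, 0, 0, 0, 0.2, -1, 0, 0, 0, 0, 0, 0, -1]}}

```text
clock: 30.75
tcp_pos: [0.5916, 0.1326, 0.0388]
ee_rot: [0.693, 0.721, 0.0, 0.0]
force: [0.3, 0.6, -2.3]
width: 0.102
finger_force: 29.8
```

Call:
{"op": "play_rows", "data": {"commands": [0, 0, 0, 0, 0, 0.2, -1, 0, 0, 0, 0, 0, 0.12, -1, 0, 0, 0, 0, 0, 0, -1]}}

```text
clock: 31.05
tcp_pos: [0.5914, 0.1326, 0.0286]
ee_rot: [0.693, 0.721, 0.0, 0.0]
force: [1.2, 1.2, -2.4]
width: 0.105
finger_force: 29.8
```

Call:
{"op": "play_rows", "data": {"commands": [0, 0, 0, 0, 0, 0.06, -1, 0, 0, 0, 0, 0, 0.03, -1, 0, 0, 0, 0, 0, 0, -1]}}

```text
clock: 31.35
tcp_pos: [0.5918, 0.1326, 0.0274]
ee_rot: [0.693, 0.721, 0.001, 0.001]
force: [-3.0, -0.3, 7.1]
width: 0.105
finger_force: 29.9
```

Floor reached where predicted. Release and lift.

Call:
{"op": "play_rows", "data": {"commands": [0, 0, 0, 0, 0, -0.02, -0.3, 0, 0, 0, 0, 0, 0, -0.3, 0, 0, 0, 0, 0, 0, -0.3, 0, 0, 0, 0, 0, 0, -0.3, 0, 0, 0, 0, 0, -0.4, -0.3, 0, 0, 0, 0, 0, -0.9, -0.3, 0, 0, 0, 0, 0, -0.9, -0.3, 0, 0, 0, -0.7, -0.7, -0.7, 0, 0, 0, 0, -0.9, -0.9, 0, 0, 0, 0, 0, -0.9, -0.9, 0, 0.5]}}

```text
clock: 32.35
tcp_pos: [0.519, 0.054, 0.1153]
ee_rot: [0.692, 0.722, 0.001, 0.001]
force: [-0.5, -0.7, -0.6]
width: 0.531
finger_force: 0.0
```

Call:
{"op": "play_rows", "data": {"commands": [0, 0, 0, 0, 0, 0, 0.5, 0, 0, 0, 0, 0, 0, 0.5]}}

```text
clock: 32.55
tcp_pos: [0.52, 0.0543, 0.115]
ee_rot: [0.693, 0.721, 0.001, 0.001]
force: [0.3, 1.1, 0.4]
width: 0.694
finger_force: 0.0
```

```bash
python3 - <<'E'
from kin import *
np.set_printoptions(precision=4,suppress=True)
p,Q,o=cur(); print(p,o["clock"],o["width"],o["force"])
from cell import optics
f=optics.grab_frame("wrist"); np.savez("pics/w10.npz",**f)
g=f["pixels"].astype(int); mean=g.mean(2); sat=g.max(2)-g.min(2)
b=f["pixels"]
def where(name,x,y,z,half,yaw):
    """segment grey (low saturation) top edge near expected, and report its extent at height z"""
    c=proj(f,[[x,y,z]])[0]; m=((sat<25)&(mean>40)).astype(np.uint8); n,l,st,ce=cv2.connectedComponentsWithStats(m)
    i=l[int(round(c[1])),int(round(c[0]))]; th=np.radians(yaw)
    e=[[x+a*np.cos(th)-h*np.sin(th),y+a*np.sin(th)+h*np.cos(th),z] for a,h in((-.005,half),(.005,half),(.005,-half),(-.005,-half))]
    print(name,"comp",st[i] if i else None,"expected top corners",proj(f,e).round(1).tolist())
where("new large",.5916,.1337,.066,.03,2.1); where("old large",.5449,.1322,.066,.03,2.1)
where("small new",.4138,.0975,.046,.02,3); where("small old",.4602,.0994,.046,.02,3)
E
```

```text
[0.52   0.0543 0.115 ] 32.55 0.6941899791466928 [0.3141 1.1251 0.3789]
new large comp [ 329   58   39   86 2496] expected top corners [[353.1, 57.8], [367.4, 57.8], [358.2, 143.5], [345.0, 143.5]]
old large comp [ 279   58   23   86 1605] expected top corners [[286.3, 57.5], [300.6, 57.6], [296.6, 143.2], [283.5, 143.1]]
small new comp [ 117  112   30   52 1180] expected top corners [[115.6, 113.1], [128.3, 113.0], [134.7, 162.3], [122.6, 162.4]]
small old comp [175 112  23  51 923] expected top corners [[174.3, 113.4], [186.8, 113.3], [190.5, 162.3], [178.6, 162.5]]
```

All four outlines match fully seated plates. The new large die spans the same image rows as its neighbour, and so does the small one.

```bash
python3 -c "
from cell import manip; print(manip.sign_off())"
```

```text
the job is handed in; nothing more can be done
None
```

I put both dies away and handed in the job at 32.6 s of the 72 s allowed: the small die is in block_s's -x slot, and the large round die, leaned on the strip and re-gripped by its faces, is in block_l's +x slot. In the last wrist image each spans the same rows as the die beside it; `sign_off` returned no verdict.

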